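# Fit relays in the relay box

## Task

Use the pry tool to lever the relay box's cover up by its slot, and open it wide. Put every relay on the bench into a bay of its own and press each one down until it is fully home; then close the cover and press it down flush. Leave the pry tool lying in the tool tray and the other things on the bench where they are.

Things in the scene. Friction and masses are not known exactly. Their poses are not given: they have to be found in the camera images.
- case: Grey plastic relay box, fixed to the bench, 115 (x) x 192 (y) x 52 mm high without its cover, walls 5 mm. Origin: centre of its underside, on the bench. x points from the front (pry slot) to the hinge, y along the hinge, z up. The front faces the robot's right (world -y) within 20 degrees. Inside, four bays lie in a row along y.
- cover (a joint): Opening angle of the box's cover, rad: 0 shut (flush on the case), 1.8 fully open (past upright). The cover is a flat grey plate 115 x 192 x 6 mm, 0.12 kg, no handle, on a stiff friction hinge (0.2 N m): it stays where it is left and moves with 2 to 3 N at its free edge, either way.
- cover_hinge (a point): Middle of the hinge line (x 57.5, y 0, z 52 mm in the case's frame); the line runs along the case's y. The cover's underside passes through it, and shut it is level at z 52.
- cover_edge (a point): Middle of the top of the cover's free edge, 115 mm from the hinge; it moves with the cover. Shut, it is right above the front face, 58 mm above the bench.
- pry_slot (a point): Middle of the pry slot's mouth in the case's front face (x -57.5, y 0, z 47.5 mm in the case's frame): 70 mm wide, 9 mm high, between the cover's underside (52 mm) and the lowered front wall (43 mm, 5 mm thick); free space for 30 mm behind. Too low for a finger; the blade goes in along the case's +x.
- pry_tool: Pry tool, 155 mm long, 90 g: black handle 90 long x 22 wide x 22 mm high, steel blade 20 wide x 2.5 mm thick standing 65 mm out of its front at mid-height. Origin: underside of the handle, 30 mm behind its front end (a good place to grip, near the balance point); x points to the blade, z up. Starts lying on the bench, blade flat.
- pry_tool_tip (a point): Middle of the blade's end: x 95, z 11 mm in the tool's frame.
- pry_tool_end (a point): Middle of the handle's butt: x -60, z 11 mm in the tool's frame.
- tool_tray: Aluminium tool tray fixed to the bench, outside 208 (x) x 110 (y) x 14 mm high, walls and floor 4 mm; origin: centre of its underside, x along its length. It starts empty.
- bay_1 (a point): Bay 1: centre of its mouth (x 0, y -63, z 26 mm in the case's frame); 39 (case x) x 31 mm (case y), black guides around it up to z 26, 27 mm free for fingers before and behind them (case x). Its floor is a stiff contact plate, top at z 18: it moves down 8 mm, to z 10, only when pressed with over 4 N, and stays there; a relay's weight does not move it.
- bay_2 (a point): Bay 2: centre of its mouth (x 0, y -21, z 26 mm in the case's frame); 39 (case x) x 31 mm (case y), black guides around it up to z 26, 27 mm free for fingers before and behind them (case x). Its floor is a stiff contact plate, top at z 18: it moves down 8 mm, to z 10, only when pressed with over 4 N, and stays there; a relay's weight does not move it.
- bay_3 (a point): Bay 3: centre of its mouth (x 0, y 21, z 26 mm in the case's frame); 39 (case x) x 31 mm (case y), black guides around it up to z 26, 27 mm free for fingers before and behind them (case x). Its floor is a stiff contact plate, top at z 18: it moves down 8 mm, to z 10, only when pressed with over 4 N, and stays there; a relay's weight does not move it.
- bay_4 (a point): Bay 4: centre of its mouth (x 0, y 63, z 26 mm in the case's frame); 39 (case x) x 31 mm (case y), black guides around it up to z 26, 27 mm free for fingers before and behind them (case x). Its floor is a stiff contact plate, top at z 18: it moves down 8 mm, to z 10, only when pressed with over 4 N, and stays there; a relay's weight does not move it.
- relay_1: Blue plug-in relay, block 34 (x) x 26 (y) x 36 mm high, 60 g; origin: centre of its underside, z up. Starts upright on the bench, robot's left of the box; may be absent. Fits any free bay upright, 34 mm side along the case's x (either way round), 2.5 mm play each side. Laid in, it stands 8 mm proud (top 54 mm above the bench); pressed home its top is at 46 mm.
- relay_2: Blue plug-in relay, block 34 (x) x 26 (y) x 36 mm high, 60 g; origin: centre of its underside, z up. Starts upright on the bench, robot's left of the box; may be absent. Fits any free bay upright, 34 mm side along the case's x (either way round), 2.5 mm play each side. Laid in, it stands 8 mm proud (top 54 mm above the bench); pressed home its top is at 46 mm.
- relay_3: Blue plug-in relay, block 34 (x) x 26 (y) x 36 mm high, 60 g; origin: centre of its underside, z up. Starts upright on the bench, robot's left of the box; may be absent. Fits any free bay upright, 34 mm side along the case's x (either way round), 2.5 mm play each side. Laid in, it stands 8 mm proud (top 54 mm above the bench); pressed home its top is at 46 mm.
- relay_4: Blue plug-in relay, block 34 (x) x 26 (y) x 36 mm high, 60 g; origin: centre of its underside, z up. Starts upright on the bench, robot's left of the box; may be absent. Fits any free bay upright, 34 mm side along the case's x (either way round), 2.5 mm play each side. Laid in, it stands 8 mm proud (top 54 mm above the bench); pressed home its top is at 46 mm.
- multimeter: Multimeter 150 x 75 x 36 mm, a bystander lying loose on the bench; leave it alone. Origin: centre of its underside.
- phone: Phone 150 x 72 x 8 mm, a bystander lying loose on the bench; leave it alone. Origin: centre of its underside.
- solder_reel: Solder reel, 52 mm across, 32 mm high, a bystander lying loose on the bench; leave it alone. Origin: centre of its underside.
- screwdriver: Yellow screwdriver, a bystander lying loose on the bench; leave it alone. Origin: centre of its underside.
- flux_jar: Small jar 40 mm across, 45 mm high, a bystander lying loose on the bench; leave it alone. Origin: centre of its underside.
Not all that is in view belongs to the job. Leave any purple or red look-alike of the relay_1 alone.

How it is judged:
By the outcome, as a careful person would: the job done as asked, in the order asked, and still so for the second after the job is handed in, with the robot touching nothing.
Of relay_1, relay_2, relay_3, relay_4 only 3 to 4 are there at a start; the rules pass over those that are not, and their reading is None.
At some moment in a run one of relay_1, relay_2, relay_3, relay_4 may be knocked a few centimetres aside while the robot is not near it.
It also fails if it takes over 208 s, if anything falls off the work surface, if the arm or the gripper's body presses on something with over 40 N, if the wrist force passes 120 N, or if a joint passes its speed limit or range.

## Robot

A 7-joint arm with a two-finger parallel gripper is mounted at the origin on the work surface. World frame = base frame: x ahead of the robot, y to its left, z up, the work surface at z = 0. Lengths are in m, angles in rad, forces in N, time in s.
With the tool pointing down it reaches from about 0.425 to 0.925 m from the base axis. Payload 6.8 kg.
Tool frame: the origin (TCP) lies between the finger pads; the fingertips stand 14 mm ahead of it and the grasp point (between the pads) lies 5 mm behind it; z points along the fingers, y is the direction in which the jaws open and shut (so a half turn about z gives the same grasp; the last joint's range is limited). The gripper opens to 85 mm and grips with 20 to 120 N. Pads are 22 mm wide; open, the fingers measure 114 mm over their backs; the gripper's body (76 mm by 85 mm) begins 54 mm behind the grasp point. The pads swing forward as they close: fully open they stand 13 mm farther back than shut.
Start: joints at [-1.352, 0.477, 0.022, 1.555, -0.011, 1.109, -0.083], TCP at [0.217, 0.639, 0.245] pointing down, gripper open.
Joint ranges: [-2.96, 2.96], [-0.34, 2.1], [-1.41, 1.46], [0.24, 2.44], [-1.37, 4.51], [0.17, 1.92], [-2.96, 2.96]. Speed limits (rad/s): [2.39, 2.39, 3.14, 3.14, 3.14, 3.14, 3.14].

## Interface

Orientations are given as a unit quaternion [w, x, y, z].
In Python, from station import bot gives the robot as it stands.
- The arm moves only by the shell command python3 -m crank 'ROWS' [FORCE]. ROWS is JSON, a list of rows, each a list of 3 entries, a list of its own where there are three numbers: the shift along the tool's x, y, z in m, then the turn, a rotation vector about the tool's x, y, z in degrees, then the finger opening in m, from 0 to 0.0854. A call has 1 to 10 rows; each row shifts and turns the commanded pose from where the row before left it, along the tool's axes as they then stand; what a row does not reach is not made up. A row lasts 1/8 s, in which the tool goes at most 62.5 mm and 10.7 degrees, less where a joint would pass 70% of its speed; a pose out of reach is approached as far as the arm can. A call is refused whole if a number of a shift passes 0.0625 or a number of a turn 10.7, either way. A call with a gripper value outside its range is refused whole. The fingers move at their own pace and stop on an object; FORCE is the grip in N (left out, the last holds). Time passes only in rows, so rows that do not move let the fingers close. It gives the time, the measured TCP pose, the force and the opening at its end, in the units of the state.
- bot.get_obs(): the state, without advancing time (a new reading comes with each control period).
- bot.read_camera(name): name is "scene" or "top" or "wrist"; returns (picture, depth): 480x640x3 uint8, red, green, blue; 480x640 float32, m along the optical axis (not along the pixel's ray), 0 where there is no reading.
- bot.calibration(name): a dict with "fx", "fy", "cx", "cy" (pixels), "extrinsics" (4x4, takes a point from camera to world coordinates). Camera axes: x right, y down, z forward; pixel columns grow to the right and rows downward; lengths in m; the calibration is good to about 2 mm. A picture is of the moment at which its call begins: read the wrist's pose just before it. calibration takes no time and is no camera call; for the wrist camera it gives the pose at the moment of the call.
- bot.hand_in(): hands the job in, once; it reports no verdict.
The state is a dict: "t": time; "q": joint angles; "joint_vel": joint speeds; "joint_torque": joint torques, N m; "eef_pos": TCP position; "tool_rot": TCP orientation; "contact_force": force on the tool from outside, world axes, zero at the start; "torque": the same for the moment, N m; "gripper_width": opening from 0.0 (shut) to 1.0 (fully open).
Only numpy, scipy, OpenCV 4.12 (cv2) and the standard library are available. Lean on these libraries where they do the work, as an engineer would, in place of code of your own. Each camera call takes 0.05 s, during which the arm holds its last target.

## Working session

There is one attempt and no reset: what is moved stays moved. The work goes in short steps, Python scripts to look and compute and a shell command to move; the robot and the scene stay as the last step left them, time stands still between calls to the robot, and variables do not carry over. Pictures are saved under pics/ and viewed, and the job is handed in when it is done.

```bash
ls; mkdir -p pics
python3 - <<'E'
from station import bot
import cv2,numpy as np
o=bot.get_obs();print({k:np.round(v,3) for k,v in o.items()})
for n in("scene","top","wrist"):
    c=bot.calibration(n);print(n,c["fx"],c["cx"],c["cy"],np.round(c["extrinsics"],3).tolist())
    p,d=bot.read_camera(n);cv2.imwrite(f"pics/a_{n}.png",p[:,:,::-1]);np.save(f"pics/a_{n}.npy",d)
    print(d.min(),d.max())
E
```

```text
pics
{'t': np.float64(0.0), 'q': array([-1.352,  0.478,  0.022,  1.556, -0.012,  1.109, -0.083]), 'joint_vel': array([ 0.001,  0.   ,  0.   ,  0.001, -0.   ,  0.001, -0.001]), 'joint_torque': array([-0.0000e+00, -5.9645e+01,  1.6070e+00, -2.8120e+01,  1.2000e-02,
        1.0000e-02, -0.0000e+00]), 'eef_pos': array([0.216, 0.639, 0.244]), 'tool_rot': array([-0.   ,  0.163,  0.987, -0.001]), 'contact_force': array([-0.442, -0.386,  0.091]), 'torque': array([-0.026,  0.011, -0.014]), 'gripper_width': np.float64(0.998)}
scene 494.9299761890611 321.0897562604526 239.25251064089267 [[-0.866, 0.353, -0.354, 0.953], [0.5, 0.61, -0.615, 0.696], [-0.001, -0.71, -0.704, 0.852], [0.0, 0.0, 0.0, 1.0]]
0.0 3.63173
top 458.6367140846309 313.59604884817514 233.47417977885286 [[-0.014, -0.996, 0.09, 0.471], [-1.0, 0.013, -0.011, 0.037], [0.01, -0.09, -0.996, 1.062], [0.0, 0.0, 0.0, 1.0]]
0.0 1.9346175
wrist 338.4049369296366 322.49755286372965 242.89468558390948 [[0.321, 0.903, 0.287, 0.144], [0.947, -0.306, -0.098, 0.664], [-0.0, 0.303, -0.953, 0.372], [0.0, 0.0, 0.0, 1.0]]
0.0 0.5050597
```

View pics/a_scene.png

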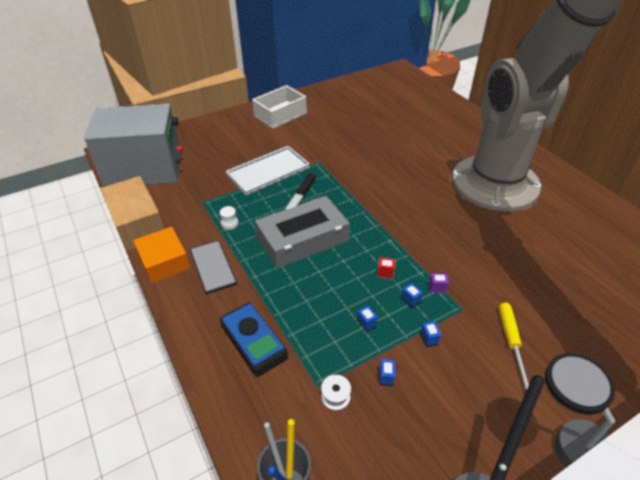

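View pics/a_top.png

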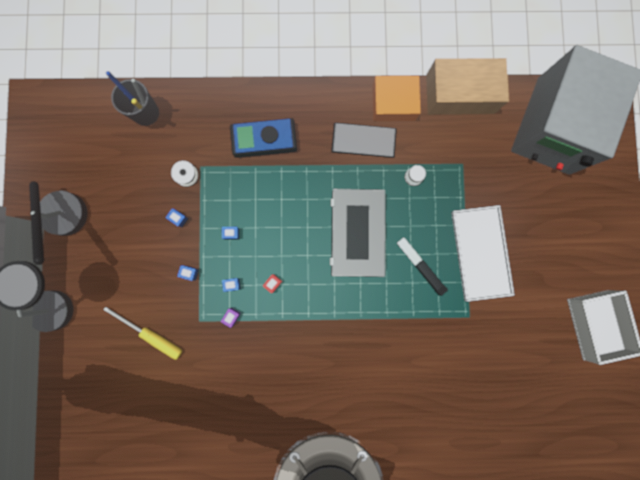

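View pics/a_wrist.png

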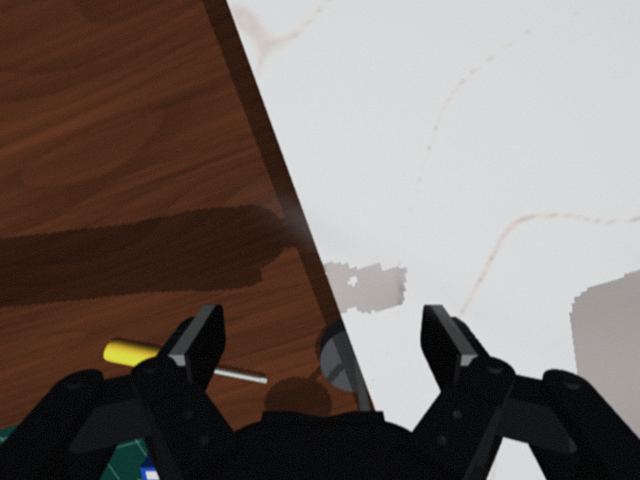

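```bash
cat > h.py <<'E'
from station import bot
import cv2,numpy as np
from scipy.spatial.transform import Rotation as Ro
def grab(cam,name):
    c=bot.calibration(cam); p,d=bot.read_camera(cam)
    cv2.imwrite(f"pics/{name}.png",p[:,:,::-1]); return p,d,c
def ray(c,u,v):
    E=np.array(c["extrinsics"]); d=E[:3,:3]@np.array([(u-c["cx"])/c["fx"],(v-c["cy"])/c["fy"],1.]); return E[:3,3],d
def onz(c,u,v,z):
    o,d=ray(c,u,v); return o+d*(z-o[2])/d[2]
def two(c1,p1,c2,p2):
    o1,d1=ray(c1,*p1);o2,d2=ray(c2,*p2)
    A=np.stack([d1,-d2],1);s=np.linalg.lstsq(A,o2-o1,rcond=None)[0]
    a=o1+d1*s[0];b=o2+d2*s[1];return (a+b)/2,np.linalg.norm(a-b)
def proj(c,P):
    E=np.array(c["extrinsics"]);q=E[:3,:3].T@(np.asarray(P)-E[:3,3]);return np.array([c["cx"]+c["fx"]*q[0]/q[2],c["cy"]+c["fy"]*q[1]/q[2]])
def hsv(p): return cv2.cvtColor(p,cv2.COLOR_RGB2HSV)
def blobs(mask,amin=30):
    n,l,s,ce=cv2.connectedComponentsWithStats(mask.astype(np.uint8)*255)
    return [(i,s[i],ce[i],(l==i)) for i in range(1,n) if s[i][4]>=amin]
def cloud(c,d):
    v,u=np.mgrid[0:480,0:640];E=np.array(c["extrinsics"])
    P=np.stack([(u-c["cx"])/c["fx"]*d,(v-c["cy"])/c["fy"]*d,d],-1)
    W=P@E[:3,:3].T+E[:3,3]; W[d<=0]=np.nan; return W
def pose():
    o=bot.get_obs();q=o["tool_rot"];return np.array(o["eef_pos"]),Ro.from_quat([q[1],q[2],q[3],q[0]])
def go(target,jaw_deg=None,tilt=None):
    """print shift along the present tool axes and turn needed (tool pointing down, jaw axis y at world yaw jaw_deg)"""
    p,R=pose(); 
    sh=R.inv().apply(np.array(target)-p); print("now",p.round(4),"shift(tool axes) mm",(sh*1000).round(1))
    if jaw_deg is not None:
        best=None
        for k in(0,180):
            a=np.radians(jaw_deg+k);y=np.array([np.cos(a),np.sin(a),0]);z=np.array([0,0,-1.]);x=np.cross(y,z)
            T=Ro.from_matrix(np.stack([x,y,z],1)); r=(R.inv()*T).as_rotvec(degrees=True); print("turn",r.round(2),"then shift mm",(T.inv().apply(np.array(target)-p)*1000).round(1))
E
python3 - <<'E'
from h import *
p=cv2.imread("pics/a_top.png")[:,:,::-1];d=np.load("pics/a_top.npy");c=bot.calibration("top");H=hsv(p)
ps=cv2.imread("pics/a_scene.png")[:,:,::-1];
W=cloud(c,d)
blue=((H[...,0]>100)&(H[...,0]<135)&(H[...,1]>120)&(H[...,2]>80))
for i,s,ce,m in blobs(blue,20): 
    print("blue",ce.round(1),s[4],"depth z",np.nanmedian(W[m][:,2]).round(4), onz(c,*ce,.036).round(3))
# case corners: grey
for z,lo,hi in((.058,.05,.064),):
    m=(np.abs(W[...,2]-z)<.006)
    for i,s,ce,mm in blobs(m,200):
        pts=np.argwhere(mm)[:,::-1].astype(np.float32);r=cv2.minAreaRect(pts);print("top",ce.round(1),s,r)
        print([onz(c,*q,z).round(4).tolist() for q in cv2.boxPoints(r)])
m=(H[...,1]<40)&(H[...,2]>150)
for i,s,ce,mm in blobs(m,100):
    if s[4]<8000: print("white",ce.round(1),s,np.nanmedian(W[mm][:,2]).round(3))
m=(np.abs(W[...,2]-.022)<.008)
for i,s,ce,mm in blobs(m,60): print("z22",ce.round(1),s)
big=cv2.resize(p[170:330,310:530],None,fx=3.5,fy=3.5,interpolation=cv2.INTER_CUBIC);cv2.imwrite("pics/b1.png",big[:,:,::-1])
big=cv2.resize(p[190:340,150:310],None,fx=4,fy=4,interpolation=cv2.INTER_CUBIC);cv2.imwrite("pics/b2.png",big[:,:,::-1])
E
```

```text
blue [267.2 135.8] 1018 depth z 0.0362 [0.79  0.129 0.036]
blue [176.5 217.3] 94 depth z 0.0359 [0.604 0.333 0.036]
blue [230.7 232.9] 107 depth z 0.0352 [0.567 0.212 0.036]
blue [188.3 272.3] 92 depth z 0.0357 [0.481 0.305 0.036]
blue [231.8 284.3] 94 depth z 0.035 [0.453 0.209 0.036]
top [457.3  98.1] [432  63  73  44 201] ((458.8772888183594, 99.52039337158203), (82.85529327392578, 36.87150955200195), 29.659109115600586)
[[0.8739, -0.2054, 0.058], [0.949, -0.2496, 0.058], [0.851, -0.4097, 0.058], [0.7771, -0.3646, 0.058]]
top [542.9 131.8] [519  67  64 103 299] ((540.8287963867188, 125.97503662109375), (106.90139770507812, 53.11091232299805), 72.42015075683594)
[[0.9002, -0.4016, 0.058], [0.9371, -0.5198, 0.058], [0.6994, -0.5782, 0.058], [0.6644, -0.4621, 0.058]]
top [358.1 232.6] [ 330  189   55   88 4564] ((357.0, 232.5), (87.0, 54.0), 90.0)
[[0.6605, -0.0119, 0.058], [0.6591, -0.1319, 0.058], [0.4667, -0.1266, 0.058], [0.4683, -0.0086, 0.058]]
top [611.  327.5] [581 291  59  74 764] ((611.09912109375, 327.2132568359375), (67.85942077636719, 47.70774459838867), 75.3791198730468
[... 622 characters left out ...]
 [397 238  25  27 291] 0.012
white [606.8 325.9] [ 582  291   58   74 2069] 0.006
white [121.4 319.1] [104 308  37  24 119] 0.016
white [286.  474.9] [278 469  18  11 148] 0.014
z22 [452.1 103.7] [427  68  71  45 232]
z22 [526.1 121.1] [513  74  30  84 231]
z22 [391.5 115.1] [373  94  45  26 120]
z22 [150.5 117.9] [137 105  21  20  70]
z22 [264.4 152.6] [233 147  64  11 153]
z22 [ 64.5 214. ] [ 40 191  45  44 657]
z22 [431.2 277.4] [416 259  32  37 410]
z22 [ 55. 310.] [ 35 291  36  41 472]
z22 [582.5 323.6] [571 290  43  72 295]
z22 [619.5 329.4] [599 295  33  63 330]
z22 [154.2 339.6] [104 307  78  52 608]
z22 [ 30.4 404.7] [ 25 327  12 153 655]
z22 [328.4 460.4] [ 278  437  101   43 1209]
```

View pics/b1.png

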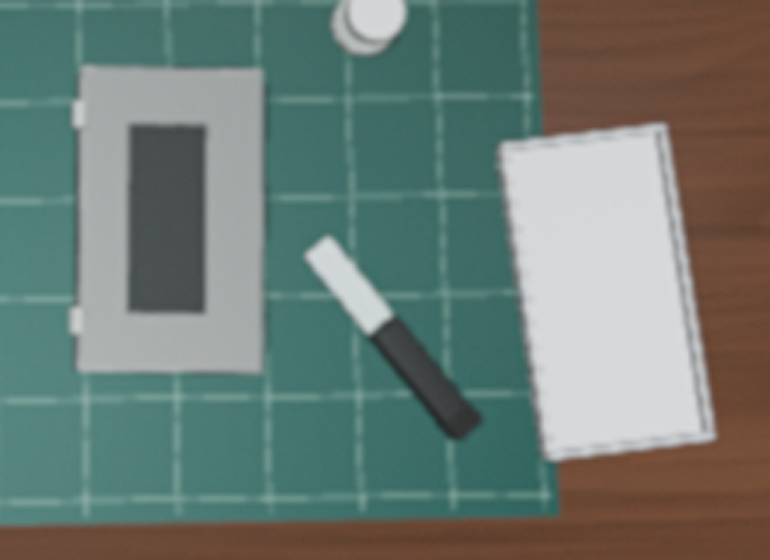

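View pics/b2.png

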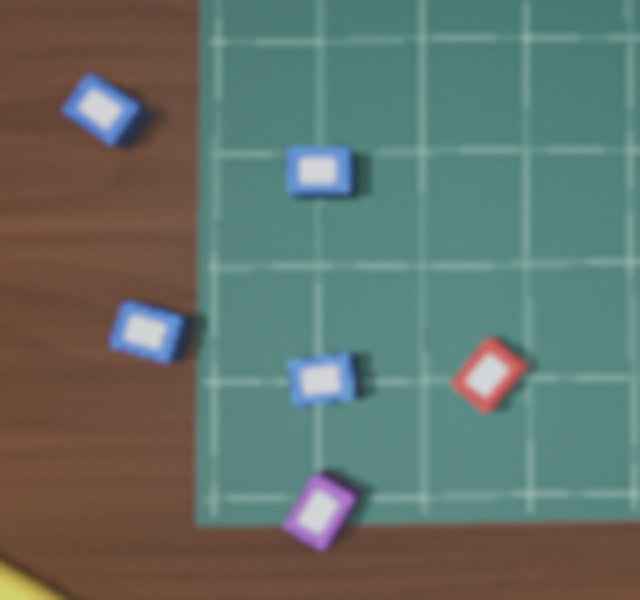

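Run:
```python
from h import *
c=bot.calibration("top")
f=lambda x,y:(310+x/3.5,170+y/3.5)
for n,q in dict(TL=(81,66),TR=(264,68),BR=(263,373),BL=(77,371)).items(): print("case",n,onz(c,*f(*q),.058).round(4))
for n,q in dict(tipL=(330,236),tipR=(305,256)).items(): print(n,onz(c,*f(*q),.012).round(4))
for n,q in dict(front=(383,326),butt=(468,423)).items(): print(n,onz(c,*f(*q),.022).round(4))
for n,q in dict(TL=(499,143),TR=(666,124),BR=(715,437),BL=(549,460)).items(): print("tray",n,onz(c,*f(*q),.014).round(4))
print(pose()[1].as_matrix().round(3))
p,d,cs=grab("scene","c_scene")
for P in [(0.5675,-.0705,.058)]: print(proj(cs,P))
cv2.imwrite("pics/c1.png",cv2.resize(p[160:280,190:370],None,fx=4,fy=4,interpolation=cv2.INTER_CUBIC)[:,:,::-1])
```

```text
case TL [ 0.6608 -0.0189  0.058 ]
case TR [ 0.6581 -0.1351  0.058 ]
case BR [ 0.4654 -0.1291  0.058 ]
case BL [ 0.4682 -0.013   0.058 ]
tipL [ 0.5542 -0.1833  0.012 ]
tipR [ 0.5413 -0.1664  0.012 ]
front [ 0.4945 -0.2138  0.022 ]
butt [ 0.4313 -0.2666  0.022 ]
tray TL [ 0.6143 -0.2967  0.014 ]
tray TR [ 0.6256 -0.4082  0.014 ]
tray BR [ 0.4197 -0.4298  0.014 ]
tray BL [ 0.4064 -0.3208  0.014 ]
[[-0.947  0.321 -0.   ]
 [ 0.321  0.947 -0.001]
 [-0.    -0.001 -1.   ]]
[300.59756781 222.43800752]
```

View pics/c1.png

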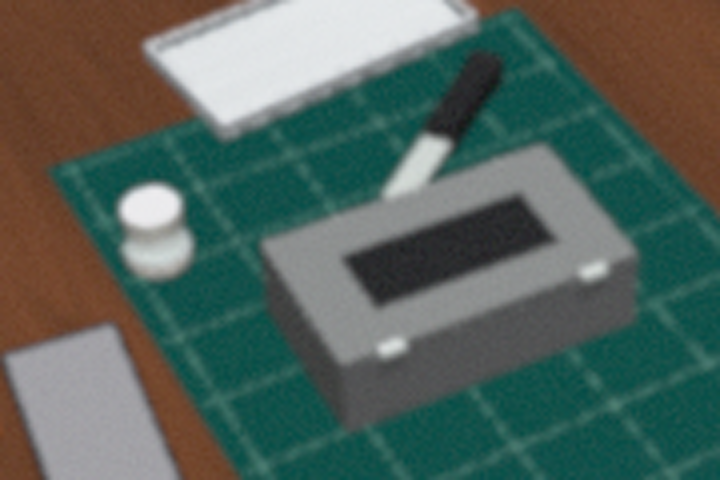

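```bash
python3 -m crank '[[[-0.0456,-0.0361,-0.006],[0,0,0],0.0854],[[-0.0456,-0.0361,-0.006],[0,0,0],0.0854],[[-0.0456,-0.0361,-0.006],[0,0,0],0.0854],[[-0.0456,-0.0361,-0.006],[0,0,0],0.0854],[[-0.0456,-0.0361,-0.006],[0,0,0],0.0854],[[-0.0456,-0.0361,-0.006],[0,0,0],0.0854],[[-0.0456,-0.0361,-0.006],[0,0,0],0.0854],[[-0.0456,-0.0361,-0.006],[0,0,0],0.0854],[[-0.0456,-0.0361,-0.006],[0,0,0],0.0854]]'
python3 - <<'E'
from h import *
go([.50,.2,.3],-51.8)
E
```

```text
t: 1.32
eef_pos: [0.5018, 0.1981, 0.2996]
tool_rot: [0.0, 0.163, 0.987, 0.0]
contact_force: [0.5, 1.2, -0.0]
gripper_width: 1.001
now [0.5018 0.1981 0.2996] shift(tool axes) mm [ 2.3  1.2 -0.4]
turn [ 2.0000e-02 -2.0000e-02  1.2308e+02] then shift mm [-0.2 -2.6 -0.4]
turn [ 2.000e-02  2.000e-02 -5.692e+01] then shift mm [ 0.2  2.6 -0.4]
```

```bash
python3 -m crank '[[[0,0,0],[0,0,10.7],0.0854],[[0,0,0],[0,0,10.7],0.0854],[[0,0,0],[0,0,10.7],0.0854],[[0,0,0],[0,0,10.7],0.0854],[[0,0,0],[0,0,10.7],0.0854],[[0,0,0],[0,0,10.7],0.0854],[[0,0,0],[0,0,10.7],0.0854],[[0,0,0],[0,0,10.7],0.0854],[[0,0,0],[0,0,10.7],0.0854],[[0,0,0],[0,0,10.7],0.0854]]'
python3 - <<'E'
from h import *
go([.473,-.234,.17],-51.8)
E
```

```text
t: 2.58
eef_pos: [0.5009, 0.1998, 0.2992]
tool_rot: [-0.0, 0.891, 0.453, -0.0]
contact_force: [0.0, 0.2, 0.4]
gripper_width: 1.001
now [0.5009 0.1998 0.2992] shift(tool axes) mm [-367.   232.9  129.2]
turn [-1.000e-02  1.000e-02  1.573e+01] then shift mm [-290.2  323.7  129.2]
turn [-1.0000e-02 -2.0000e-02 -1.6427e+02] then shift mm [ 290.2 -323.7  129.2]
```

```bash
python3 -m crank '[[[0,0,0],[0,0,8],0.0854],[[0,0,0],[0,0,7.7],0.0854],[[-0.0363,0.0405,0.0161],[0,0,0],0.0854],[[-0.0363,0.0405,0.0161],[0,0,0],0.0854],[[-0.0363,0.0405,0.0161],[0,0,0],0.0854],[[-0.0363,0.0405,0.0161],[0,0,0],0.0854],[[-0.0363,0.0405,0.0161],[0,0,0],0.0854],[[-0.0363,0.0405,0.0161],[0,0,0],0.0854],[[-0.0363,0.0405,0.0161],[0,0,0],0.0854],[[-0.0363,0.0405,0.0161],[0,0,0],0.0854]]'; python3 -m crank '[[[0,0,0],[0,0,0],0.0854]]'
python3 - <<'E'
from h import *
p,d,c=grab("wrist","d_w"); np.save("pics/d_w.npy",d)
import pickle;pickle.dump(c,open("pics/d_w.pkl","wb"))
go([.473,-.234,.17],-51.8)
print(bot.get_obs()["q"])
E
```

```text
t: 3.82
eef_pos: [0.476, -0.2359, 0.17]
tool_rot: [-0.0, 0.944, 0.331, 0.0]
contact_force: [1.3, -0.7, -0.0]
gripper_width: 0.998
t: 3.95
eef_pos: [0.4737, -0.2394, 0.1698]
tool_rot: [0.001, 0.945, 0.326, -0.001]
contact_force: [0.7, 0.4, 0.1]
gripper_width: 1.0
now [ 0.4748 -0.2366  0.17  ] shift(tool axes) mm [ 0.2 -3.2 -0. ]
turn [-0.03  0.09  0.1 ] then shift mm [ 0.2 -3.2 -0. ]
turn [-1.300e-01 -5.000e-02 -1.799e+02] then shift mm [-0.2  3.2 -0. ]
[-0.1969609   0.39364576  0.68142075  2.00716797 -0.32578323  0.85044811
 -0.23688629]
```

View pics/d_w.png

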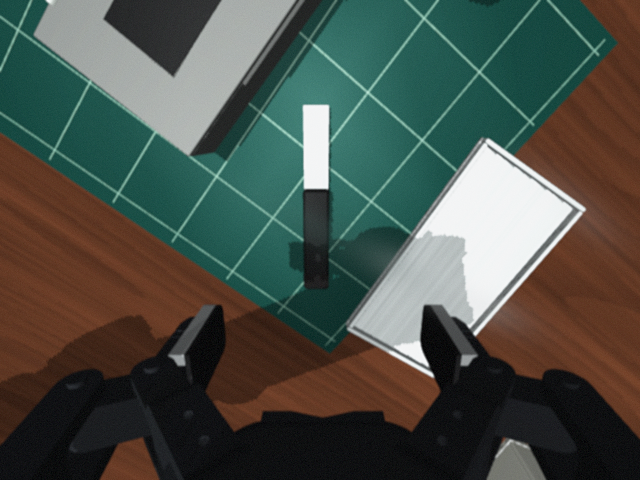

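Run:
```python
from h import *
import pickle
p=cv2.imread("pics/d_w.png")[:,:,::-1];d=np.load("pics/d_w.npy");c=pickle.load(open("pics/d_w.pkl","rb"));ct=bot.calibration("top")
W=cloud(c,d)
for u,v in[(316,105),(304,105),(328,105),(316,189),(305,190),(327,190),(316,280),(306,280),(327,280)]:
    print((u,v),"z12",onz(c,u,v,.0122).round(4),"z22",onz(c,u,v,.022).round(4))
f=lambda x,y:(310+x/3.5,170+y/3.5)
print("tip two",two(c,(316,105),ct,f(317,246)))
print("hfront two",two(c,(316,190),ct,f(383,326)))
print("case corner BR two",two(c,(193,155),ct,f(263,373)))
print("depth z handle",np.nanmedian(W[200:270,310:322,2]),"blade",np.nanmedian(W[115:180,310:322,2]),"cover",np.nanmedian(W[90:120,150:190,2]),"mat",np.nanmedian(W[150:180,350:370,2]))
print("tray TL..",two(c,(485,139),ct,f(499,143)),two(c,(584,209),ct,f(666,124)),two(c,(349,327),ct,f(549,460)))
```

```text
(316, 105) z12 [ 0.5502 -0.1731  0.0122] z22 [ 0.5497 -0.1737  0.022 ]
(304, 105) z12 [ 0.5444 -0.1657  0.0122] z22 [ 0.5441 -0.1666  0.022 ]
(328, 105) z12 [ 0.556  -0.1805  0.0122] z22 [ 0.5553 -0.1809  0.022 ]
(316, 189) z12 [ 0.4983 -0.2133  0.0122] z22 [ 0.4996 -0.2126  0.022 ]
(305, 190) z12 [ 0.4919 -0.2066  0.0122] z22 [ 0.4934 -0.206   0.022 ]
(327, 190) z12 [ 0.5033 -0.2212  0.0122] z22 [ 0.5044 -0.2201  0.022 ]
(316, 280) z12 [ 0.4324 -0.2644  0.0122] z22 [ 0.4359 -0.2619  0.022 ]
(306, 280) z12 [ 0.4267 -0.2572  0.0122] z22 [ 0.4305 -0.2549  0.022 ]
(327, 280) z12 [ 0.4386 -0.2723  0.0122] z22 [ 0.4419 -0.2695  0.022 ]
tip two (array([ 0.5486927 , -0.17352194,  0.01661535]), np.float64(0.0025416489331390973))
hfront two (array([ 0.4960173 , -0.21529806,  0.01031873]), np.float64(0.003648962075669497))
case corner BR two (array([ 0.4672442 , -0.12878433,  0.05238056]), np.float64(0.004441846082407073))
depth z handle 0.020999920106084036 blade 0.011349227214547813 cover 0.05721318924465653 mat -0.000486648254544364
tray TL.. (array([ 0.61552203, -0.29862331,  0.00621019]), np.float64(0.0012016648156693707)) (array([ 0.62839166, -0.41242615,  0.00254957]), np.float64(0.0025207344070772002)) (array([ 0.4051554 , -0.32768412, -0.0061836 ]), np.float64(7.634977434527919e-05))
```

Run:
```python
from h import *
for i in range(3): go([.475,-.2318,.0175],-52.1)
```

```text
now [ 0.4748 -0.2366  0.17  ] shift(tool axes) mm [  3.3  -3.6 152.5]
turn [-0.03  0.09  0.4 ] then shift mm [  3.1  -3.7 152.5]
turn [-1.300e-01 -5.000e-02 -1.796e+02] then shift mm [ -3.1   3.7 152.5]
now [ 0.4748 -0.2366  0.17  ] shift(tool axes) mm [  3.3  -3.6 152.5]
turn [-0.03  0.09  0.4 ] then shift mm [  3.1  -3.7 152.5]
turn [-1.300e-01 -5.000e-02 -1.796e+02] then shift mm [ -3.1   3.7 152.5]
now [ 0.4748 -0.2366  0.17  ] shift(tool axes) mm [  3.3  -3.6 152.5]
turn [-0.03  0.09  0.4 ] then shift mm [  3.1  -3.7 152.5]
turn [-1.300e-01 -5.000e-02 -1.796e+02] then shift mm [ -3.1   3.7 152.5]
```

```bash
python3 -m crank '[[[0.0031,-0.0037,0.0405],[0,0,0.4],0.0854],[[0,0,0.04],[0,0,0],0.06],[[0,0,0.04],[0,0,0],0.06],[[0,0,0.022],[0,0,0],0.06],[[0,0,0.01],[0,0,0],0.06],[[0,0,0],[0,0,0],0.06]]' 100
python3 - <<'E'
from h import *
go([.475,-.2318,.0175],-52.1)
grab("wrist","e_w")
E
```

```text
t: 4.75
eef_pos: [0.4766, -0.2287, 0.0181]
tool_rot: [-0.0, 0.945, 0.328, 0.0]
contact_force: [-0.1, 0.7, 0.0]
gripper_width: 0.703
now [ 0.4766 -0.2287  0.0181] shift(tool axes) mm [-3.2  1.4  0.6]
turn [-0.03 -0.02  0.36] then shift mm [-3.1  1.4  0.6]
turn [ 3.0000e-02 -4.0000e-02 -1.7964e+02] then shift mm [ 3.1 -1.4  0.6]
```

View pics/e_w.png

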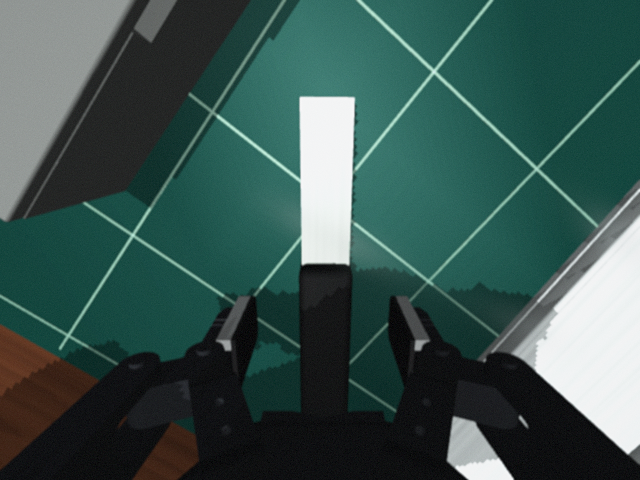

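```bash
python3 -m crank '[[[-0.003,0.0014,0],[0,0,0],0.04],[[0,0,0],[0,0,0],0.0],[[0,0,0],[0,0,0],0.0],[[0,0,0],[0,0,0],0.0],[[0,0,0],[0,0,0],0.0]]' 100;python3 -m crank '[[[0,0,-0.02],[0,0,0],0.0],[[0,0,-0.05],[0,0,0],0.0],[[0,0,-0.05],[0,0,0],0.0],[[0,0,0],[0,0,0],0.0],[[0,0,0],[0,0,0],0.0]]' 100
python3 - <<'E'
from h import *
p,d,c=grab("wrist","f_w"); W=cloud(c,d)
print(pose()[0],c["extrinsics"])
np.save("pics/f_W.npy",W)
E
```

```text
t: 5.42
eef_pos: [0.475, -0.2331, 0.0191]
tool_rot: [0.0, 0.945, 0.327, 0.001]
contact_force: [-1.6, 1.5, 10.4]
gripper_width: 0.229
t: 6.05
eef_pos: [0.4744, -0.2322, 0.1378]
tool_rot: [-0.0, 0.945, 0.327, 0.0]
contact_force: [0.4, -0.1, -2.0]
gripper_width: 0.229
[ 0.47401537 -0.23206503  0.13721574] [[ 0.61838162 -0.74904032 -0.23778723  0.53634256]
 [-0.78587683 -0.58990811 -0.18548863 -0.18380599]
 [-0.00133415  0.30157424 -0.95344177  0.26562042]
 [ 0.          0.          0.          1.        ]]
```

View pics/f_w.png

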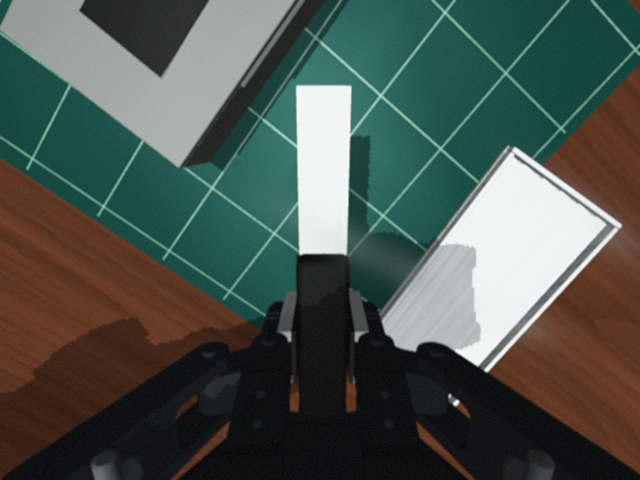

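Run:
```python
from h import *
W=np.load("pics/f_W.npy");p,R=pose()
for u,v in[(303,92),(324,90),(345,92),(324,170),(324,240),(324,262)]:
    print((u,v),(R.inv().apply(np.nanmedian(W[v-2:v+3,u-2:u+3].reshape(-1,3),0)-p)*1000).round(1))
go([.56,-.25,.0],-1.6)
```

```text
(303, 92) [94.3 -6.8  7.1]
(324, 90) [94.9  1.   7. ]
(345, 92) [94.3  8.7  7.2]
(324, 170) [66.   1.1  6.9]
(324, 240) [37.4  1.1  7. ]
(324, 262) [30.5  1.1 -1.2]
now [ 0.474  -0.2321  0.1372] shift(tool axes) mm [ 56.6  67.5 137.1]
turn [-9.000e-02 -1.000e-02 -5.021e+01] then shift mm [-15.5  86.5 137.2]
turn [-1.0000e-02  1.1000e-01  1.2979e+02] then shift mm [ 15.5 -86.5 137.2]
```

```bash
python3 -m crank '[[[0,0,0],[0,0,-10],0.0],[[0,0,0],[0,0,-10],0.0],[[0,0,0],[0,0,-10],0.0],[[0,0,0],[0,0,-10],0.0],[[0,0,0],[0,0,-10.2],0.0],[[0,0,0],[0,0,0],0.0]]'
python3 - <<'E'
from h import *
go([.558,-.269,.0557],-1.6)
E
```

```text
t: 6.85
eef_pos: [0.4737, -0.2324, 0.1367]
tool_rot: [-0.001, 0.718, 0.696, -0.0]
contact_force: [0.2, -0.2, -1.3]
gripper_width: 0.228
now [ 0.4737 -0.2324  0.1367] shift(tool axes) mm [-34.1  85.5  80.8]
turn [-0.13 -0.06 -0.14] then shift mm [-34.2  85.3  81. ]
turn [-1.0000e-01  2.1000e-01  1.7986e+02] then shift mm [ 34.2 -85.3  81. ]
```

```bash
python3 -m crank '[[[-0.0342,0.0285,0],[0,0,0],0.0],[[0,0.0285,0.01],[0,0,0],0.0],[[0,0.0285,0.01],[0,0,0],0.0],[[0,0,0.03],[0,0,0],0.0],[[0,0,0.031],[0,0,0],0.0],[[0,0,0],[0,0,0],0.0],[[0,0,0],[0,0,0],0.0]]'
python3 - <<'E'
from h import *
import pickle
p,d,c=grab("wrist","g_w"); W=cloud(c,d)
pickle.dump((c,d),open("pics/g_w.pkl","wb"))
go([.558,-.269,.0557],-1.6)
E
```

```text
t: 7.72
eef_pos: [0.5593, -0.2696, 0.0574]
tool_rot: [0.0, 0.718, 0.696, -0.0]
contact_force: [0.5, 0.3, -0.3]
gripper_width: 0.229
now [ 0.5598 -0.2698  0.058 ] shift(tool axes) mm [ 0.7 -1.8  2.3]
turn [ 0.08  0.04 -0.11] then shift mm [ 0.7 -1.8  2.3]
turn [ 6.0000e-02 -1.2000e-01  1.7989e+02] then shift mm [-0.7  1.8  2.3]
```

View pics/g_w.png

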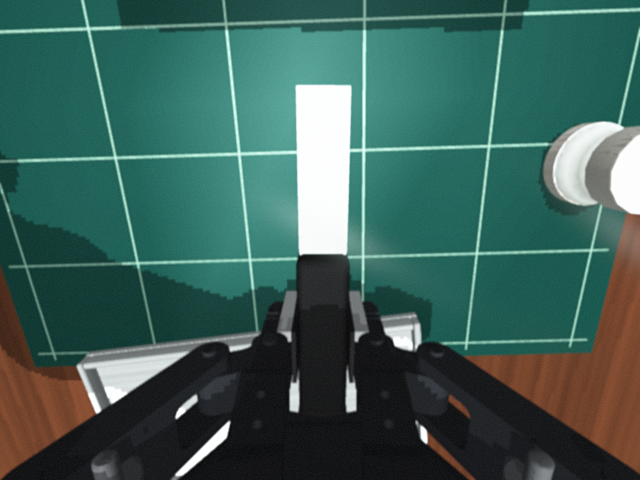

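```bash
python3 -m crank '[[[0.015,-0.001,0.0015],[0,0,0],0.0],[[0.01,0,0],[0,0,0],0.0],[[0,0,0],[0,0,0],0.0],[[0,0,0],[0,0,0],0.0]]'
python3 - <<'E'
from h import *
p,d,c=grab("top","h_t"); 
cv2.imwrite("pics/h1.png",cv2.resize(p[170:330,310:530],None,fx=3.5,fy=3.5,interpolation=cv2.INTER_CUBIC)[:,:,::-1])
print(pose()[0])
E
```

```text
t: 8.28
eef_pos: [0.559, -0.2443, 0.0558]
tool_rot: [0.0, 0.717, 0.697, 0.0]
contact_force: [-0.6, -0.6, 0.0]
gripper_width: 0.226
[ 0.55889384 -0.24458846  0.05570444]
```

View pics/h1.png

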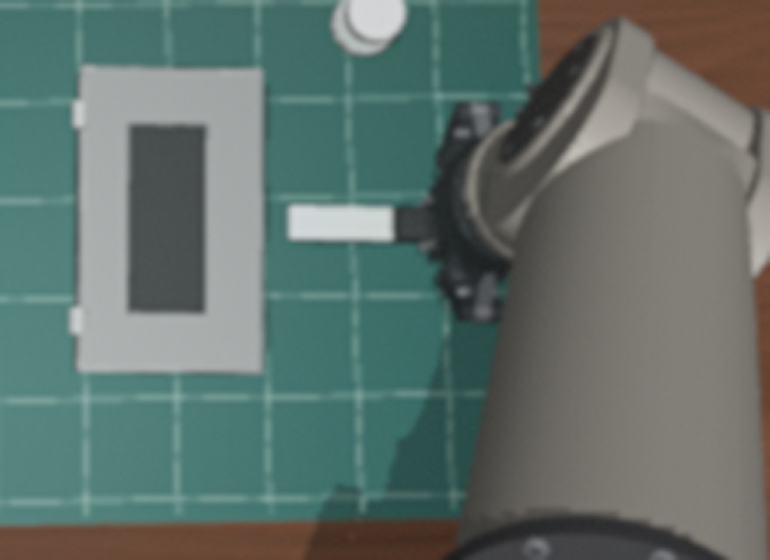

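```bash
python3 -m crank '[[[0.008,0,0],[0,0,0],0.0],[[0.008,0,0],[0,0,0],0.0],[[0.006,0,0],[0,0,0],0.0],[[0,0,0],[0,0,0],0.0]]';python3 -m crank '[[[0.006,0,0],[0,0,0],0.0],[[0.006,0,0],[0,0,0],0.0],[[0.006,0,0],[0,0,0],0.0],[[0,0,0],[0,0,0],0.0]]'
```

```text
t: 8.82
eef_pos: [0.5597, -0.2213, 0.0554]
tool_rot: [-0.0, 0.717, 0.697, 0.0]
contact_force: [-0.5, -0.1, -0.3]
gripper_width: 0.234
t: 9.32
eef_pos: [0.5601, -0.2034, 0.0554]
tool_rot: [-0.0, 0.717, 0.697, 0.0]
contact_force: [0.2, 0.3, -0.3]
gripper_width: 0.225
```

```bash
python3 -m crank '[[[0,0,-0.0036],[0,0,0],0.0],[[0.0005,0,-0.0067],[0,0,0],0.0],[[0.0005,0,-0.0067],[0,0,0],0.0],[[0.0015,0,-0.0066],[0,0,0],0.0],[[0.0015,0,-0.0065],[0,0,0],0.0],[[0.0025,0,-0.0063],[0,0,0],0.0],[[0.0025,0,-0.0062],[0,0,0],0.0]]'
python3 - <<'E'
from h import *
p,d,c=grab("scene","i_s"); 
cv2.imwrite("pics/i1.png",cv2.resize(p[130:280,190:390],None,fx=4,fy=4,interpolation=cv2.INTER_CUBIC)[:,:,::-1])
print(pose()[0],bot.get_obs()["contact_force"])
E
```

```text
t: 10.2
eef_pos: [0.5601, -0.1957, 0.0987]
tool_rot: [0.0, 0.717, 0.697, -0.0]
contact_force: [-0.5, -3.8, -1.8]
gripper_width: 0.231
[ 0.56059497 -0.1952802   0.09932631] [-0.61198403 -1.75216211 -1.85182445]
```

View pics/i1.png

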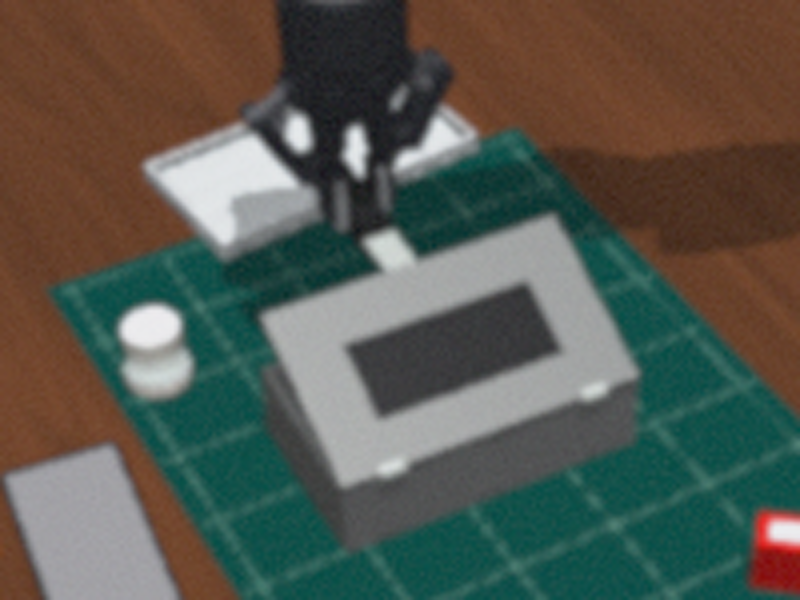

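Cover is rising cleanly on the blade (around 0.45 rad). Continuing along the arc.

```bash
python3 -m crank '[[[0.0033,0,-0.0058],[0,0,0],0.0],[[0.0034,0,-0.0058],[0,0,0],0.0],[[0.0042,0,-0.0053],[0,0,0],0.0],[[0.0042,0,-0.0052],[0,0,0],0.0],[[0.0099,0,-0.0091],[0,0,0],0.0],[[0.0111,0,-0.0075],[0,0,0],0.0],[[0.0121,0,-0.0058],[0,0,0],0.0],[[0,0,0],[0,0,0],0.0]]'
python3 - <<'E'
from h import *
p,d,c=grab("scene","i_s2"); 
cv2.imwrite("pics/i2.png",cv2.resize(p[130:280,190:390],None,fx=3,fy=3,interpolation=cv2.INTER_CUBIC)[:,:,::-1])
print(pose()[0],bot.get_obs()["contact_force"])
E
```

```text
t: 11.25
eef_pos: [0.5622, -0.1445, 0.143]
tool_rot: [-0.0, 0.716, 0.698, 0.001]
contact_force: [0.7, 0.3, -1.9]
gripper_width: 0.233
[ 0.56186929 -0.14510413  0.14267004] [-0.76774052 -0.86395446 -1.34305307]
```

View pics/i2.png

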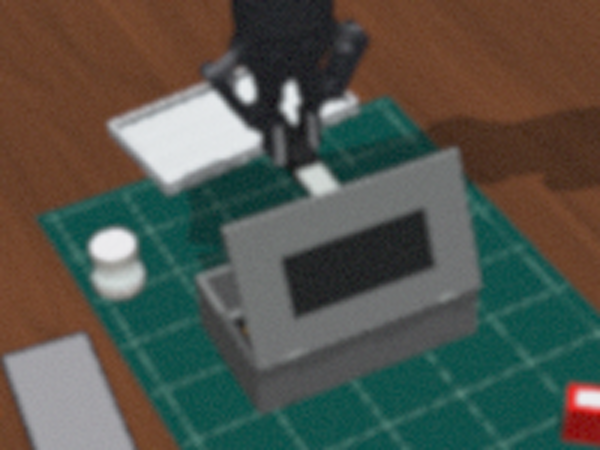

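```bash
python3 -m crank '[[[0.0128,0,-0.0039],[0,0,0],0.0],[[0.0133,0,-0.002],[0,0,0],0.0],[[0.0134,0,0],[0,0,0],0.0],[[0.0065,0,0],[0,0,0],0.0],[[0,0,0],[0,0,0],0.0],[[0,0,0],[0,0,0],0.0]]'
python3 - <<'E'
from h import *
p,d,c=grab("scene","i_s3"); 
cv2.imwrite("pics/i3.png",cv2.resize(p[130:280,190:390],None,fx=3,fy=3,interpolation=cv2.INTER_CUBIC)[:,:,::-1])
print(pose()[0],bot.get_obs()["contact_force"])
p,d,c=grab("top","i_t3"); 
cv2.imwrite("pics/i4.png",cv2.resize(p[170:330,310:530],None,fx=3,fy=3,interpolation=cv2.INTER_CUBIC)[:,:,::-1])
E
```

```text
t: 12.05
eef_pos: [0.5629, -0.1008, 0.1483]
tool_rot: [-0.0, 0.717, 0.697, 0.0]
contact_force: [0.4, 0.2, -0.7]
gripper_width: 0.234
[ 0.56286791 -0.10104105  0.14836474] [-0.37096762  0.10146448 -0.56029147]
```

View pics/i3.png

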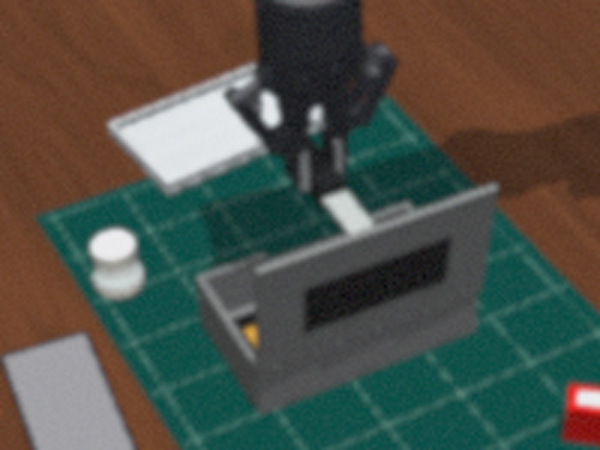

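View pics/i4.png

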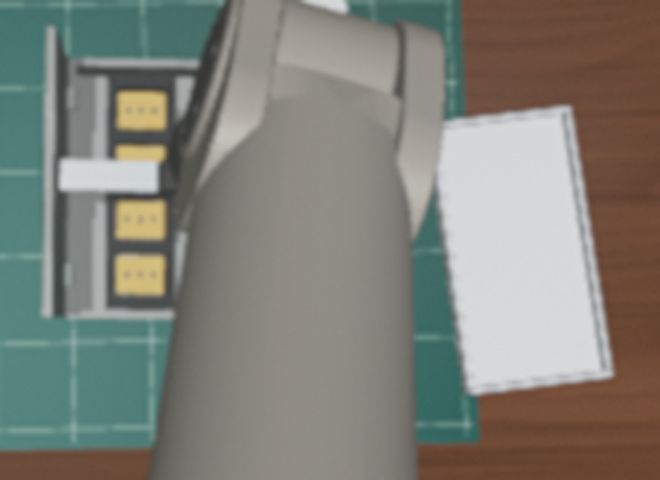

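```bash
python3 -m crank '[[[0.005,0,0],[0,0,0],0.0],[[0,0,0],[0,0,0],0.0],[[-0.02,0,0],[0,0,0],0.0],[[-0.05,0,0],[0,0,0],0.0],[[-0.05,0,0],[0,0,0],0.0],[[-0.05,0,0],[0,0,0],0.0],[[-0.05,0,0],[0,0,0],0.0],[[0,0,0],[0,0,0],0.0]]'
python3 - <<'E'
from h import *
p,d,c=grab("top","j_t"); W=cloud(c,d); np.save("pics/j_tW.npy",W)
cv2.imwrite("pics/j1.png",cv2.resize(p[170:330,310:530],None,fx=3.5,fy=3.5,interpolation=cv2.INTER_CUBIC)[:,:,::-1])
m=(W[...,2]>.1)&(W[...,2]<.18)&(W[...,1]>-.05)&(W[...,1]<.06)&(W[...,0]>.48)&(W[...,0]<.65)
Q=W[m];print(len(Q),Q.min(0),Q.max(0))
A=np.c_[Q[:,2],np.ones(len(Q))];s=np.linalg.lstsq(A,Q[:,1],rcond=None)[0];print(s)
k=W[...,2]>.155
k&=m;print("edge",W[k].mean(0))
go([.515,-.37,.15],None)
E
```

```text
t: 13.15
eef_pos: [0.5542, -0.3235, 0.149]
tool_rot: [0.001, 0.72, 0.694, -0.001]
contact_force: [-0.0, -0.2, -0.6]
gripper_width: 0.23
588 [ 0.48038373 -0.00697501  0.10027117] [0.64967593 0.01163514 0.17077259]
[ 0.21304938 -0.02942283]
edge [0.56528346 0.00585557 0.16429361]
now [ 0.5551 -0.32    0.1486] shift(tool axes) mm [-51.3 -38.4  -1.3]
```

View pics/j1.png

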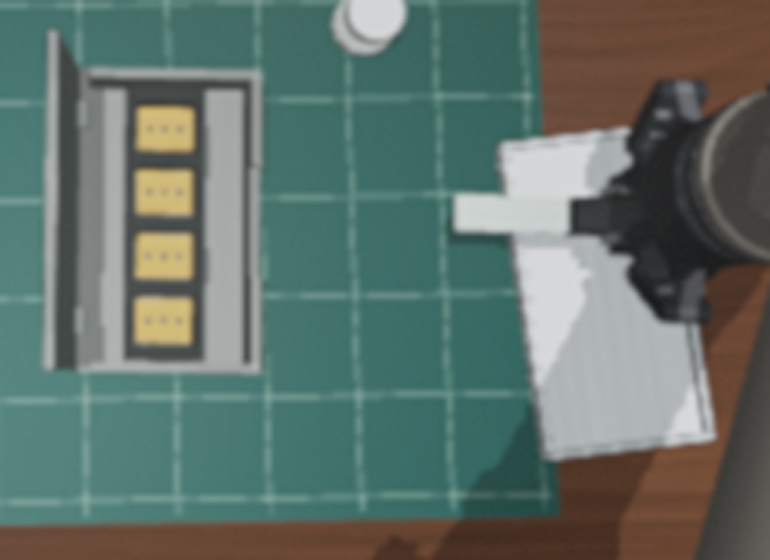

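```bash
python3 -m crank '[[[0,0,0],[0,0,10.7],0.0],[[0,0,0],[0,0,10.7],0.0],[[0,0,0],[0,0,10.7],0.0],[[0,0,0],[0,0,10.7],0.0],[[0,0,0],[0,0,10.7],0.0],[[0,0,0],[0,0,10.7],0.0],[[0,0,0],[0,0,10.7],0.0],[[0,0,0],[0,0,6.9],0.0],[[0,0,0],[0,0,0],0.0]]'
python3 - <<'E'
from h import *
go([.4971,-.3662,.06],-83.4)
E
```

```text
t: 14.32
eef_pos: [0.5571, -0.3149, 0.1481]
tool_rot: [-0.0, 0.998, 0.059, -0.0]
contact_force: [-0.0, -0.7, 0.0]
gripper_width: 0.23
now [ 0.5571 -0.3149  0.1481] shift(tool axes) mm [-65.5  44.   88.1]
turn [-0.04  0.03  0.13] then shift mm [-65.5  44.1  88.1]
turn [-4.0000e-02 -6.0000e-02 -1.7987e+02] then shift mm [ 65.5 -44.1  88.1]
```

```bash
python3 -m crank '[[[-0.0328,0.022,0],[0,0,0],0.0],[[-0.0327,0.0221,0],[0,0,0],0.0],[[0,0,0.045],[0,0,0],0.0],[[0,0,0.043],[0,0,0],0.0],[[0,0,0],[0,0,0],0.0],[[0,0,0],[0,0,0],0.0]]'
python3 - <<'E'
from h import *
go([.4971,-.3662,.024],-83.4)
grab("wrist","k_w")
E
```

```text
t: 15.08
eef_pos: [0.4975, -0.368, 0.0619]
tool_rot: [0.001, 0.998, 0.058, 0.001]
contact_force: [-0.3, -0.4, -0.5]
gripper_width: 0.23
now [ 0.4975 -0.368   0.0619] shift(tool axes) mm [-0.2 -1.8 37.9]
turn [ 0.06 -0.07  0.05] then shift mm [-0.2 -1.8 37.9]
turn [ 1.1000e-01  1.0000e-01 -1.7995e+02] then shift mm [ 0.2  1.8 37.9]
```

View pics/k_w.png

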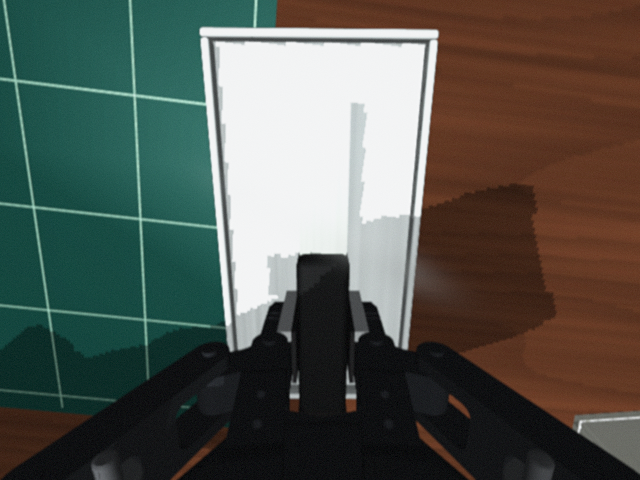

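```bash
python3 -m crank '[[[0,0,0.02],[0,0,0],0.0],[[0,0,0.01],[0,0,0],0.0],[[0,0,0.006],[0,0,0],0.0],[[0,0,0],[0,0,0],0.0],[[0,0,0],[0,0,0],0.0]]'
```

```text
t: 15.75
eef_pos: [0.4968, -0.3675, 0.0246]
tool_rot: [0.0, 0.998, 0.057, 0.0]
contact_force: [0.0, 0.8, -0.1]
gripper_width: 0.23
```

```bash
python3 -m crank '[[[0,0,0.001],[0,0,0],0.0],[[0,0,0],[0,0,0],0.0],[[0,0,0],[0,0,0],0.045],[[0,0,0],[0,0,0],0.045],[[0,0,0],[0,0,0],0.045],[[0,0,-0.05],[0,0,0],0.045],[[0,0,-0.05],[0,0,0],0.045],[[0,0,-0.05],[0,0,0],0.05],[[0,0,-0.05],[0,0,0],0.05]]'
python3 - <<'E'
from h import *
p,d,c=grab("wrist","l_w")
go([.52,.15,.25],-91.6)
print(bot.get_obs()["q"])
E
```

```text
t: 16.88
eef_pos: [0.4966, -0.3672, 0.2251]
tool_rot: [-0.0, 0.998, 0.057, 0.0]
contact_force: [-0.6, 0.1, -0.6]
gripper_width: 0.588
now [ 0.4986 -0.3701  0.2318] shift(tool axes) mm [  80.4 -514.3  -20.5]
turn [ 0.29 -0.44  8.11] then shift mm [   6.9 -520.5  -18.2]
turn [   0.66    0.44 -171.89] then shift mm [ -6.9 520.5 -18.2]
[-0.09291092  0.53231882  0.89615343  1.75433365 -0.46963995  1.07429162
 -0.49421208]
```

View pics/l_w.png

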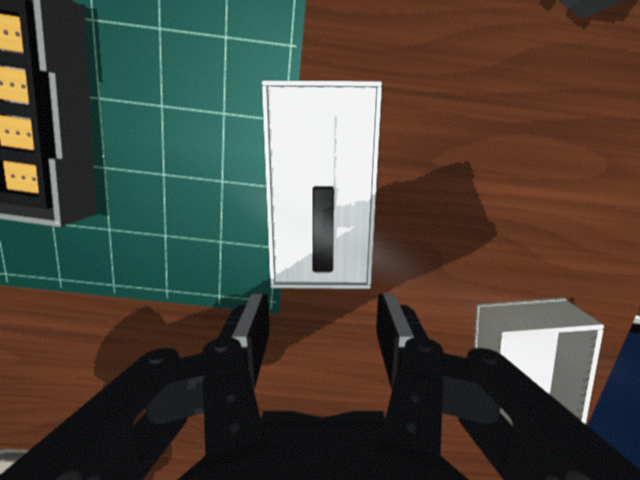

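```bash
python3 -m crank '[[[0,0,-0.02],[0,0,-10.7],0.0854],[[0,0,0],[0,0,-10.7],0.0854],[[0,0,0],[0,0,-10.7],0.0854],[[0,0,0],[0,0,-10.7],0.0854],[[0,0,0],[0,0,-10.7],0.0854],[[0,0,0],[0,0,-10.7],0.0854],[[0,0,0],[0,0,-10.7],0.0854],[[0,0,0],[0,0,-10.7],0.0854],[[0,0,0],[0,0,-10.7],0.0854],[[0,0,0],[0,0,-10.7],0.0854]]'; python3 -m crank '[[[0,0,0],[0,0,-10.7],0.0854],[[0,0,0],[0,0,-10.7],0.0854],[[0,0,0],[0,0,-10.7],0.0854],[[0,0,0],[0,0,-10.7],0.0854],[[0,0,0],[0,0,-10.7],0.0854],[[0,0,0],[0,0,-10.7],0.0854],[[0,0,0],[0,0,0],0.0854]]';python3 - <<'E'
from h import *
go([.52,.26,.25],88.4)
print(bot.get_obs()["q"])
E
```

```text
t: 18.18
eef_pos: [0.4966, -0.3674, 0.2433]
tool_rot: [-0.0, 0.545, 0.838, 0.0]
contact_force: [0.1, 0.3, -0.6]
gripper_width: 0.999
t: 19.05
eef_pos: [0.4965, -0.3675, 0.2433]
tool_rot: [-0.0, 0.02, 1.0, 0.0]
contact_force: [0.1, -0.8, 1.4]
gripper_width: 1.001
now [ 0.4965 -0.3675  0.2433] shift(tool axes) mm [  2.2 628.   -6.5]
turn [ 0.02 -0.   -0.75] then shift mm [ -6.  627.9  -6.7]
turn [-0.0000e+00 -3.0000e-02  1.7925e+02] then shift mm [   6.  -627.9   -6.7]
[ 0.38066352  0.38746435  0.20509017  1.71245986 -0.08913223  1.0509481
  2.14511932]
```

```bash
python3 -m crank '[[[-0.0075,0.0625,0],[0,0,0],0.0854],[[-0.0075,0.0625,0],[0,0,0],0.0854],[[-0.0075,0.0625,0],[0,0,0],0.0854],[[-0.0075,0.0625,0],[0,0,0],0.0854],[[-0.0075,0.0625,0],[0,0,0],0.0854],[[-0.0075,0.0625,0],[0,0,0],0.0854],[[-0.0075,0.0625,0],[0,0,0],0.0854],[[-0.0075,0.0625,0],[0,0,0],0.0854],[[-0.0075,0.0625,0],[0,0,0],0.0854],[[-0.0075,0.0625,0],[0,0,0],0.0854]]'; python3 -m crank '[[[0,0,0],[0,0,0],0.0854],[[0,0,0],[0,0,0],0.0854]]'
cat > rel.py <<'E'
from h import *
def relays(cam,name,ztop=.036,zb=None):
    p,d,c=grab(cam,name);H=hsv(p);W=cloud(c,d)
    m=((H[...,0]>100)&(H[...,0]<128)&(H[...,1]>110)&(H[...,2]>60))
    m=cv2.morphologyEx(m.astype(np.uint8),cv2.MORPH_CLOSE,np.ones((3,3)))
    out=[]
    for i,s,ce,mm in blobs(m>0,60):
        # close holes (white label), keep top face by height
        full=cv2.drawContours(np.zeros(mm.shape,np.uint8),cv2.findContours(mm.astype(np.uint8),cv2.RETR_EXTERNAL,cv2.CHAIN_APPROX_NONE)[0],-1,1,-1)>0
        Q=W[full];zt=np.nanpercentile(Q[:,2],90);t=full&(np.abs(W[...,2]-zt)<.004)
        if t.sum()<40: continue
        pts=np.array([onz(c,u,v,ztop)[:2] for v,u in np.argwhere(t)],np.float32)
        (cx,cy),(w,h),a=cv2.minAreaRect(pts)
        if w<h:w,h,a=h,w,a+90
        a=(a+90)%180-90
        print(name,"px",ce.round(0),"n",t.sum(),"ztop",zt.round(4),"xy",np.round([cx,cy],4),"size",np.round([w,h],4),"long yaw",round(a if a>0 else a+180,1))
        out.append((cx,cy,a))
    return out
if __name__=="__main__":
    import sys
    relays(sys.argv[1],sys.argv[2])
    print(pose()[0],bot.get_obs()["t"])
E
python3 rel.py wrist m_w; python3 rel.py top m_t
```

```text
t: 20.3
eef_pos: [0.5955, 0.2516, 0.2434]
tool_rot: [0.0, 0.022, 1.0, -0.0]
contact_force: [0.9, 0.3, 0.9]
gripper_width: 0.999
t: 20.55
eef_pos: [0.5952, 0.2493, 0.243]
tool_rot: [-0.0, 0.021, 1.0, -0.001]
contact_force: [0.4, -1.2, -0.7]
gripper_width: 0.999
m_w px [277.  64.] n 1249 ztop 0.036 xy [0.4539 0.2141] size [0.0338 0.0262] long yaw 96.8
m_w px [379.  93.] n 1163 ztop 0.0361 xy [0.4814 0.3109] size [0.034  0.0259] long yaw 73.3
m_w px [288. 189.] n 896 ztop 0.036 xy [0.5696 0.2164] size [0.0339 0.026 ] long yaw 90.7
m_w px [405. 218.] n 833 ztop 0.0361 xy [0.6057 0.3374] size [0.0349 0.0258] long yaw 54.9
m_w px [252. 377.] n 3051 ztop 0.0366 xy [0.7891 0.1525] size [0.1085 0.0676] long yaw 95.1
m_w px [500. 469.] n 56 ztop 0.1049 xy [0.9598 0.4773] size [0.0158 0.0107] long yaw 87.6
[0.59548946 0.24817547 0.24317643] 20.6
m_t px [267. 136.] n 451 ztop 0.0424 xy [0.791  0.1397] size [0.1299 0.0659] long yaw 94.9
m_t px [230. 232.] n 144 ztop 0.0386 xy [0.5685 0.2154] size [0.0317 0.0248] long yaw 89.3
m_t px [231. 284.] n 135 ztop 0.0389 xy [0.4524 0.2133] size [0.0338 0.0253] long yaw 97.3
[0.59561668 0.24773679 0.2433626 ] 20.65
```

View pics/m_w.png

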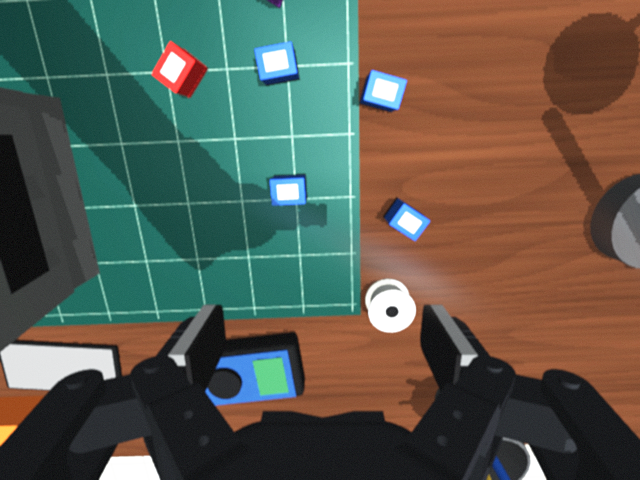

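Run:
```python
from h import *
go([.5693,.216,.031],90.7)
```

```text
now [0.5956 0.2477 0.2434] shift(tool axes) mm [ 24.9 -32.6 212.4]
turn [-0.07 -0.01 -3.16] then shift mm [ 26.7 -31.4 212.4]
turn [-1.0000e-02  1.0000e-01  1.7684e+02] then shift mm [-26.7  31.4 212.4]
```

```bash
python3 -m crank '[[[0,0,0],[0,0,-3.2],0.065],[[0.0267,-0.0314,0.04],[0,0,0],0.065],[[0,0,0.05],[0,0,0],0.065],[[0,0,0.04],[0,0,0],0.065],[[0,0,0],[0,0,0],0.065],[[0,0,0],[0,0,0],0.065]]' 60; python3 rel.py wrist n_w
python3 - <<'E'
from h import *
go([.5693,.216,.031],90.7)
E
```

```text
t: 21.4
eef_pos: [0.5704, 0.2175, 0.1152]
tool_rot: [0.001, -0.008, 1.0, 0.0]
contact_force: [0.1, -0.3, 1.1]
gripper_width: 0.763
n_w px [312.  59.] n 3268 ztop 0.036 xy [0.454  0.2137] size [0.0337 0.0261] long yaw 97.3
n_w px [475. 115.] n 2885 ztop 0.0361 xy [0.4813 0.3099] size [0.0348 0.026 ] long yaw 73.3
n_w px [319. 249.] n 1992 ztop 0.0359 xy [0.5691 0.2159] size [0.0337 0.0263] long yaw 90.8
n_w px [487. 299.] n 1723 ztop 0.036 xy [0.605  0.3363] size [0.036  0.0258] long yaw 54.9
n_w px [163. 476.] n 240 ztop 0.0356 xy [0.7636 0.0892] size [0.0342 0.0074] long yaw 95.0
[0.57072398 0.21795891 0.11568947] 21.45
now [0.5707 0.218  0.1157] shift(tool axes) mm [ 1.7 -2.  84.7]
turn [0.07 0.18 0.19] then shift mm [ 1.4 -1.9 84.7]
turn [-2.9000e-01  1.1000e-01 -1.7981e+02] then shift mm [-1.4  1.9 84.7]
```

View pics/n_w.png

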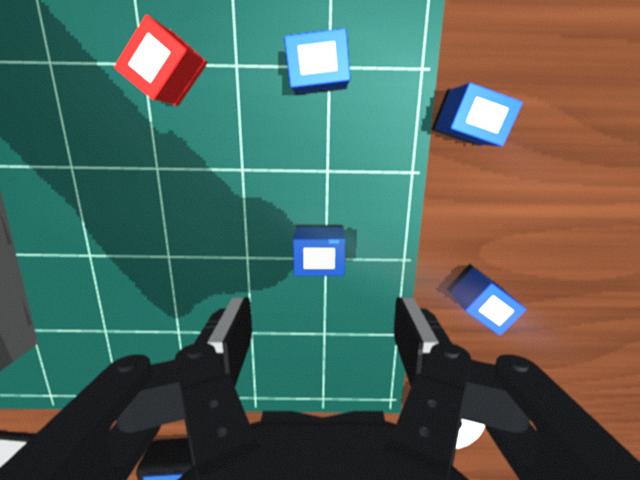

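```bash
python3 -m crank '[[[0.001,-0.001,0.04],[0,0,0],0.065],[[0,0,0.03],[0,0,0],0.065],[[0,0,0.0145],[0,0,0],0.065],[[0,0,0],[0,0,0],0.065],[[0,0,0],[0,0,0],0.02],[[0,0,0],[0,0,0],0.02],[[0,0,0],[0,0,0],0.02],[[0,0,0],[0,0,0],0.02]]' 60
python3 - <<'E'
from h import *
go([.5693,.216,.031],90.7)
E
```

```text
t: 22.45
eef_pos: [0.5695, 0.2175, 0.0307]
tool_rot: [0.001, -0.008, 1.0, 0.001]
contact_force: [-0.5, 0.5, 6.7]
gripper_width: 0.384
now [0.5695 0.2175 0.0307] shift(tool axes) mm [ 0.2 -1.5 -0.3]
turn [0.07 0.16 0.27] then shift mm [ 0.2 -1.5 -0.3]
turn [-2.5000e-01  1.1000e-01 -1.7973e+02] then shift mm [-0.2  1.5 -0.3]
```

```bash
python3 -m crank '[[[0,0,-0.02],[0,0,0],0.02],[[0,0,-0.06],[0,0,0],0.02],[[0,0,-0.06],[0,0,0],0.02],[[0,0,-0.06],[0,0,0],0.02],[[0,0,0],[0,0,2.3],0.02]]'
python3 - <<'E'
from h import *
c=bot.calibration("top")
f=lambda x,y:(310+x/3.5,170+y/3.5)
for q in((165,129),(165,192),(165,256),(165,321)): print(onz(c,*f(*q),.018).round(4))
print(onz(c,*f(80,70),.052).round(4),onz(c,*f(262,70),.052).round(4),onz(c,*f(260,373),.052).round(4))
go([.563,-.074,.25],88.4)
E
```

```text
t: 23.08
eef_pos: [0.5711, 0.2183, 0.2363]
tool_rot: [0.005, 0.012, 1.0, 0.003]
contact_force: [0.6, -0.5, -1.1]
gripper_width: 0.383
[ 0.6257 -0.0756  0.018 ]
[ 0.5841 -0.0747  0.018 ]
[ 0.5421 -0.0738  0.018 ]
[ 0.4997 -0.0728  0.018 ]
[ 0.6593 -0.0185  0.052 ] [ 0.6579 -0.1348  0.052 ] [ 0.4654 -0.1282  0.052 ]
now [0.5711 0.2183 0.2363] shift(tool axes) mm [   0.7 -292.3  -15.3]
turn [0.32 0.6  0.19] then shift mm [-1.000e-01 -2.924e+02 -1.370e+01]
turn [  -0.94    0.5  -179.81] then shift mm [ 1.000e-01  2.924e+02 -1.370e+01]
```

```bash
python3 -m crank '[[[-0.004,-0.05,-0.003],[0,0,0],0.02],[[-0.01,-0.05,0],[0,0,0],0.02],[[-0.01,-0.05,0],[0,0,0],0.02],[[-0.01,-0.05,0],[0,0,0],0.02],[[-0.01,-0.05,0],[0,0,0],0.02],[[-0.01,-0.0424,0],[0,0,0],0.02],[[0,0,0],[0,0,0],0.02],[[0,0,0],[0,0,0],0.02]]'
python3 - <<'E'
from h import *
import pickle
c=bot.calibration("wrist")
p,d,c=grab("wrist","o_w");pickle.dump((c,d),open("pics/o.pkl","wb"))
go([.563,-.074,.25],88.4);print(bot.get_obs()["q"])
E
```

```text
t: 24.08
eef_pos: [0.6149, -0.0757, 0.2318]
tool_rot: [-0.0, 0.011, 1.0, 0.0]
contact_force: [0.4, 0.8, -1.5]
gripper_width: 0.382
now [ 0.615  -0.0749  0.2318] shift(tool axes) mm [ 52.   -0.2 -18.1]
turn [ 0.06 -0.05  0.37] then shift mm [ 52.   -0.5 -18.2]
turn [ 8.0000e-02  1.0000e-01 -1.7963e+02] then shift mm [-52.    0.5 -18.2]
[-0.0234165   0.39856425  0.05868102  1.71142092 -0.0277362   1.03323946
  1.59415387]
```

View pics/o_w.png

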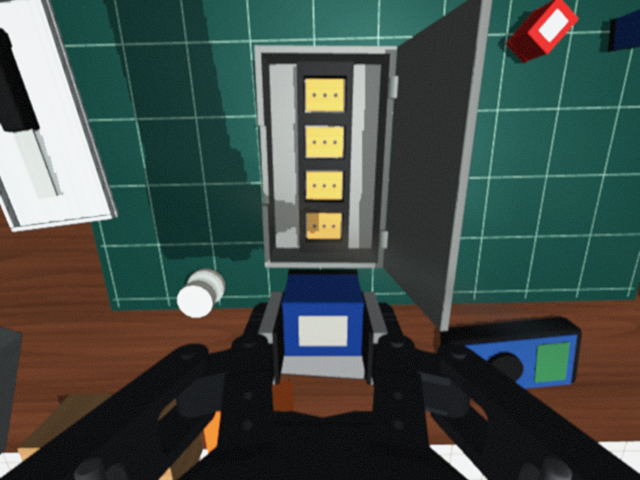

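Run:
```python
from h import *
import pickle
c,d=pickle.load(open("pics/o.pkl","rb"));p=cv2.imread("pics/o_w.png")[:,:,::-1];H=hsv(p);W=cloud(c,d)
m=(H[...,0]>15)&(H[...,0]<32)&(H[...,1]>90)&(H[...,2]>90)
ct=bot.calibration("top");f=lambda x,y:(310+x/3.5,170+y/3.5)
tp=[(165,321),(165,256),(165,192),(165,129)];k=0
for i,s,ce,mm in blobs(m,300):
    if s[1]>240: continue
    cen=(s[0]+(s[2]-1)/2,s[1]+(s[3]-1)/2)
    print(cen,s,onz(c,*cen,.018).round(4),"z",np.nanmedian(W[mm][:,2]).round(4),[x.round(4) for x in two(c,cen,ct,f(*tp[k]))]);k+=1
for q in((256,47),(397,47),(381,267),(265,266)): print(q,onz(c,*q,.052).round(4))
# held relay: blue px top front edges
P,R=pose()
b=(H[...,0]>100)&(H[...,0]<128)&(H[...,1]>110)&(H[...,2]>60)
for i,s,ce,mm in blobs(b,1000):
    if s[1]<240 or s[0]>400: continue
    Q=R.inv().apply(W[mm]-P)*1000;print(s,np.nanpercentile(Q,[2,50,98],axis=0).round(1))
```

```text
(np.float64(325.0), np.float64(94.5)) [ 306   78   39   34 1227] [ 0.5022 -0.0697  0.018 ] z 0.017 [array([ 0.501 , -0.0712,  0.0191]), np.float64(0.004)]
(np.float64(324.5), np.float64(141.5)) [ 306  127   38   30 1060] [ 0.544 -0.071  0.018] z 0.017 [array([ 0.5425, -0.0717,  0.0312]), np.float64(0.0029)]
(np.float64(324.0), np.float64(185.0)) [ 306  171   37   29 1015] [ 0.5859 -0.0724  0.018 ] z 0.0171 [array([ 0.5821, -0.0724,  0.0411]), np.float64(0.0011)]
(np.float64(324.0), np.float64(225.5)) [307 212  35  28 930] [ 0.6279 -0.0733  0.018 ] z 0.0171 [array([ 0.6227, -0.0734,  0.0378]), np.float64(0.0002)]
(256, 47) [ 0.4693 -0.1249  0.052 ]
(397, 47) [ 0.4719 -0.0113  0.052 ]
(381, 267) [ 0.6621 -0.0187  0.052 ]
(265, 266) [ 0.6583 -0.1317  0.052 ]
[ 281  275   84   81 4755] [[-12.7 -16.3  -5.4]
 [ 10.5   0.   -3.7]
 [ 12.7  15.9  22.3]]
```

Run:
```python
from h import *
import pickle
c=pickle.load(open("pics/d_w.pkl","rb"))
print("d_w BR corner z58",onz(c,193,155,.058).round(4))
for q in ((193,155),(36,36),(318,-20)): print(q,onz(c,*q,.058).round(4))
p=cv2.imread("pics/d_w.png");cv2.imwrite("pics/d_w1.png",cv2.resize(p[0:170,0:330],None,fx=2.4,fy=2.4))
p=cv2.imread("pics/o_w.png");cv2.imwrite("pics/o_w1.png",cv2.resize(p[30:290,240:440],None,fx=2.3,fy=2.3))
```

```text
d_w BR corner z58 [ 0.4707 -0.1291  0.058 ]
(193, 155) [ 0.4707 -0.1291  0.058 ]
(36, 36) [ 0.4721 -0.0147  0.058 ]
(318, -20) [ 0.6032 -0.1346  0.058 ]
```

View pics/o_w1.png

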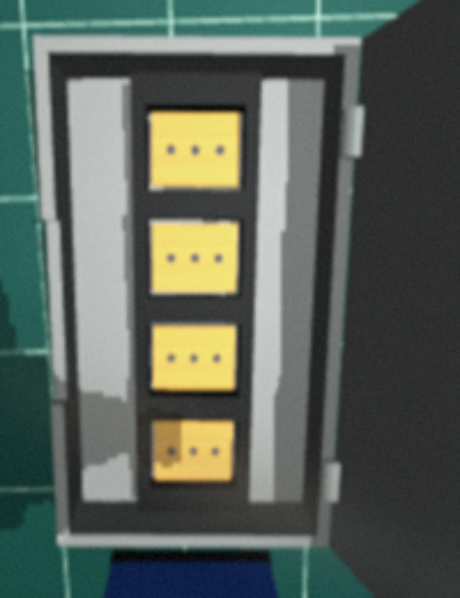

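View pics/d_w1.png

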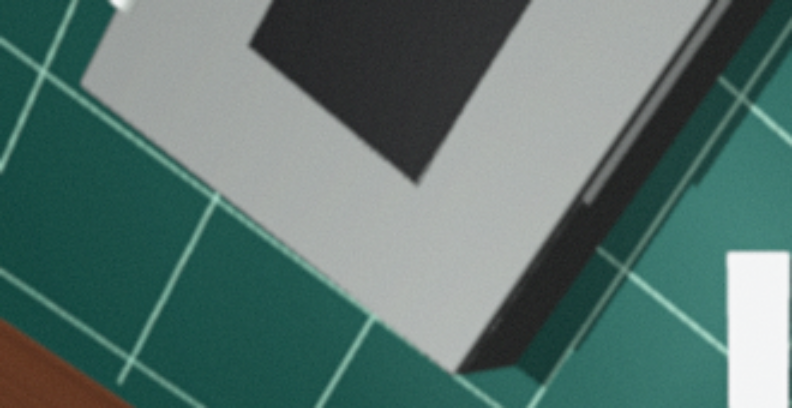

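Run:
```python
from h import *
go([.628,-.0747,.062],88.4)
```

```text
now [ 0.615  -0.0749  0.2318] shift(tool axes) mm [-13.2   0.3 169.8]
turn [ 0.06 -0.05  0.37] then shift mm [-13.    0.6 169.8]
turn [ 8.0000e-02  1.0000e-01 -1.7963e+02] then shift mm [ 13.   -0.6 169.8]
```

```bash
python3 -m crank '[[[-0.013,0.0005,0.01],[0,0,0.3],0.02],[[0,0,0.05],[0,0,0],0.02],[[0,0,0.05],[0,0,0],0.02],[[0,0,0.04],[0,0,0],0.02],[[0,0,0.0198],[0,0,0],0.02],[[0,0,0],[0,0,0],0.02],[[0,0,0],[0,0,0],0.02],[[0,0,0],[0,0,0],0.02]]'
python3 - <<'E'
from h import *
p,d,c=grab("wrist","q_w")
go([.628,-.0747,.062],88.4)
p,d,c=grab("top","q_t")
cv2.imwrite("pics/q_t1.png",cv2.resize(p[170:290,310:430],None,fx=4.5,fy=4.5,interpolation=cv2.INTER_CUBIC)[:,:,::-1])
E
```

```text
t: 25.12
eef_pos: [0.6297, -0.0765, 0.064]
tool_rot: [0.002, 0.014, 1.0, -0.0]
contact_force: [0.7, -0.3, 0.1]
gripper_width: 0.385
now [ 0.6295 -0.0765  0.0638] shift(tool axes) mm [1.5 1.7 1.8]
turn [ 0.    0.16 -0.03] then shift mm [1.5 1.7 1.8]
turn [  0.25  -0.   179.97] then shift mm [-1.5 -1.7  1.8]
```

View pics/q_w.png

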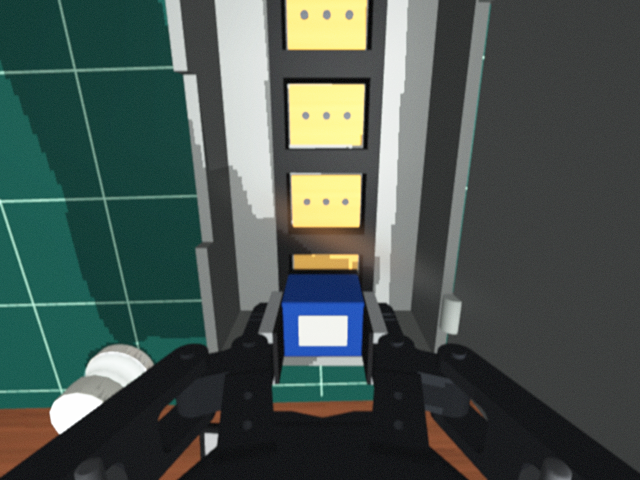

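View pics/q_t1.png

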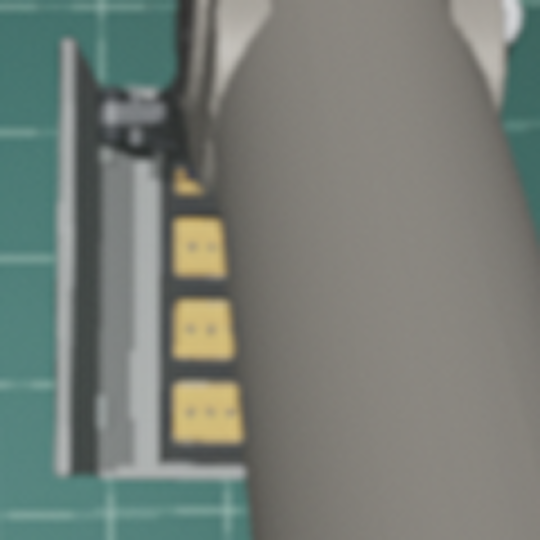

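Run:
```python
from h import *
c=bot.calibration("wrist")
for q,z in(((286,272),.0325),((361,272),.0325),((325,254),.018),((325,228),.018),((325,174),.018),((290,174),.018),((361,174),.018),((290,228),.018),((363,228),.018),((375,260),.026),((279,260),.026)): print(q,z,onz(c,*q,z).round(4))
print(pose()[0])
```

```text
(286, 272) 0.0325 [ 0.6182 -0.0939  0.0325]
(361, 272) 0.0325 [ 0.6193 -0.0559  0.0325]
(325, 254) 0.018 [ 0.6143 -0.0739  0.018 ]
(325, 228) 0.018 [ 0.5997 -0.0735  0.018 ]
(325, 174) 0.018 [ 0.5715 -0.0728  0.018 ]
(290, 174) 0.018 [ 0.571  -0.0904  0.018 ]
(361, 174) 0.018 [ 0.572  -0.0547  0.018 ]
(290, 228) 0.018 [ 0.5992 -0.0921  0.018 ]
(363, 228) 0.018 [ 0.6003 -0.0534  0.018 ]
(375, 260) 0.026 [ 0.6155 -0.048   0.026 ]
(279, 260) 0.026 [ 0.6141 -0.0979  0.026 ]
[ 0.6292171  -0.07646052  0.06352667]
```

```bash
python3 -m crank '[[[0.0013,0.001,0.004],[0,0,0],0.02],[[0,0,0.004],[0,0,0],0.02],[[0,0,0.003],[0,0,0],0.02],[[0,0,0],[0,0,0],0.02]]';  python3 -m crank '[[[0,0,0.002],[0,0,0],0.02],[[0,0,0.002],[0,0,0],0.02],[[0,0,0],[0,0,0],0.02]]'
```

```text
t: 25.72
eef_pos: [0.6269, -0.0753, 0.0507]
tool_rot: [-0.0, 0.014, 1.0, 0.0]
contact_force: [0.2, -0.1, -0.5]
gripper_width: 0.382
t: 26.1
eef_pos: [0.6273, -0.0754, 0.0472]
tool_rot: [0.0, 0.014, 1.0, -0.0]
contact_force: [-0.4, -0.2, 0.3]
gripper_width: 0.384
```

```bash
python3 -m crank '[[[0,0,0.003],[0,0,0],0.02],[[0,0,0.003],[0,0,0],0.02],[[0,0,0],[0,0,0],0.02]]';  python3 -m crank '[[[0,0,0.002],[0,0,0],0.02],[[0,0,0],[0,0,0],0.02],[[0,0,0],[0,0,0],0.02]]'
```

```text
t: 26.48
eef_pos: [0.6272, -0.0753, 0.0409]
tool_rot: [0.0, 0.014, 1.0, -0.0]
contact_force: [-0.1, -0.4, 0.6]
gripper_width: 0.383
t: 26.85
eef_pos: [0.6273, -0.0754, 0.0406]
tool_rot: [0.0, 0.014, 1.0, 0.0]
contact_force: [-5.0, -0.1, 14.0]
gripper_width: 0.384
```

```bash
python3 -m crank '[[[0,0,-0.0005],[0,0,0],0.045],[[0,0,0],[0,0,0],0.05],[[0,0,0],[0,0,0],0.05],[[0,0,-0.04],[0,0,0],0.05],[[0,0,-0.06],[0,0,0],0.05],[[0,0,-0.06],[0,0,0],0.05],[[0,0,0],[0,0,0],0.05],[[0,0,0],[0,0,0],0.05]]'
cat > chk.py <<'E'
from h import *
import sys
def chk(name):
    p,d,c=grab("wrist",name);H=hsv(p);W=cloud(c,d)
    inb=(W[...,0]>.46)&(W[...,0]<.67)&(W[...,1]>-.115)&(W[...,1]<-.03)
    b=(H[...,0]>100)&(H[...,0]<128)&(H[...,1]>110)&(H[...,2]>50)&inb
    for i,s,ce,mm in blobs(b,100):
        full=cv2.drawContours(np.zeros(mm.shape,np.uint8),cv2.findContours(mm.astype(np.uint8),cv2.RETR_EXTERNAL,cv2.CHAIN_APPROX_NONE)[0],-1,1,-1)>0
        zt=np.nanpercentile(W[full][:,2],[50,85,95]);t=full&(np.abs(W[...,2]-zt[1])<.004);Q=W[t]
        print("relay in box px",ce.round(0),"z50/85/95",zt.round(4),"xy",np.nanmedian(Q,0)[:2].round(4),"z tilt corners",[np.nanmedian(Q[k][:,2]).round(4) for k in (Q[:,0]<np.nanmedian(Q[:,0]),Q[:,0]>np.nanmedian(Q[:,0]),Q[:,1]<np.nanmedian(Q[:,1]),Q[:,1]>np.nanmedian(Q[:,1]))])
    rim=(W[...,2]>.046)&(W[...,2]<.058)&(W[...,0]>.44)&(W[...,0]<.68)&(H[...,1]<40)&(W[...,1]<-.0)
    print("rim z",np.nanmedian(W[rim][:,2]))
if __name__=="__main__": chk(sys.argv[1]);print(pose()[0])
E
python3 chk.py r_w
```

```text
t: 27.85
eef_pos: [0.6267, -0.0753, 0.1992]
tool_rot: [-0.0, 0.014, 1.0, 0.0]
contact_force: [0.7, 0.5, -0.3]
gripper_width: 0.586
relay in box px [323. 225.] z50/85/95 [0.045  0.0458 0.0462] xy [ 0.6269 -0.0746] z tilt corners [np.float64(0.0451), np.float64(0.0453), np.float64(0.0452), np.float64(0.0452)]
rim z 0.05099963456531714
[ 0.62615385 -0.07522573  0.19821976]
```

View pics/r_w.png

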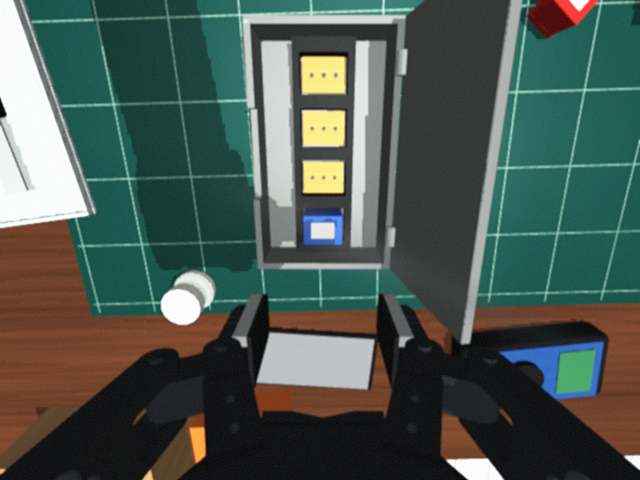

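```bash
python3 -m crank '[[[0,0,-0.03],[0,0,0],0.065],[[0.0285,0.0475,0],[0,0,-1.5],0.065],[[0.0285,0.0475,0],[0,0,-1.5],0.065],[[0.0285,0.0475,0],[0,0,-1.5],0.065],[[0.0285,0.0475,0],[0,0,-1.5],0.065],[[0.0285,0.0475,0],[0,0,-1.5],0.065],[[0.0285,0.0475,0],[0,0,-1.1],0.065],[[0,0,0.05],[0,0,0],0.065],[[0,0,0.05],[0,0,0],0.065],[[0,0,0],[0,0,0],0.065]]';python3 -m crank '[[[0,0,0],[0,0,0],0.065]]'; python3 rel.py wrist s_w;  python3 - <<'E'
from h import *
go([.4539,.2139,.031],97)
E
```

```text
t: 29.15
eef_pos: [0.4422, 0.201, 0.1256]
tool_rot: [-0.005, -0.061, 0.998, -0.002]
contact_force: [0.4, 0.2, -0.0]
gripper_width: 0.76
t: 29.28
eef_pos: [0.4462, 0.2029, 0.1302]
tool_rot: [-0.0, -0.061, 0.998, -0.0]
contact_force: [-0.0, 1.0, 0.6]
gripper_width: 0.763
s_w px [335. 254.] n 1707 ztop 0.036 xy [0.4523 0.2136] size [0.0334 0.0262] long yaw 96.9
s_w px [388. 304.] n 367 ztop 0.0356 xy [0.4897 0.255 ] size [0.0315 0.0149] long yaw 6.4
s_w px [466. 440.] n 284 ztop 0.036 xy [0.6055 0.3476] size [0.0364 0.0196] long yaw 5.8
[0.44684696 0.20323224 0.13098296] 29.325
now [0.4468 0.2032 0.131 ] shift(tool axes) mm [ -8.1   9.7 100. ]
turn [ 0.05  0.09 -0.05] then shift mm [ -8.3   9.7 100. ]
turn [ 1.5000e-01 -7.0000e-02  1.7995e+02] then shift mm [  8.3  -9.7 100. ]
```

View pics/s_w.png

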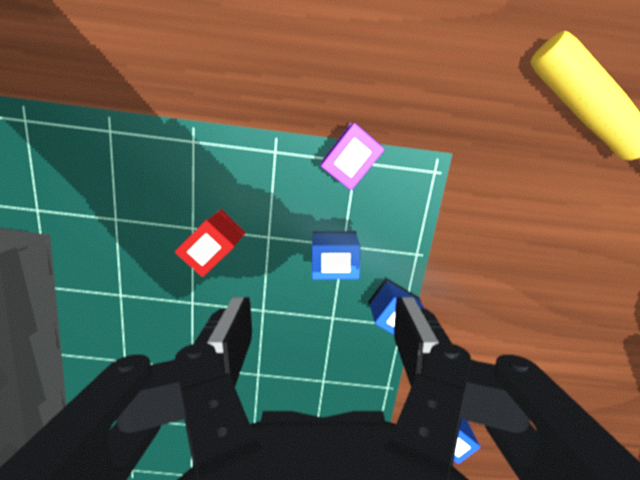

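```bash
python3 -m crank '[[[-0.05,0.01,-0.04],[0,0,0],0.065],[[-0.05,0.01,-0.04],[0,0,0],0.065],[[0,0,0],[0,0,0],0.065],[[0,0,0],[0,0,0],0.065]]'; python3 rel.py wrist t_w
```

```text
t: 29.82
eef_pos: [0.539, 0.2335, 0.2078]
tool_rot: [0.0, -0.061, 0.998, 0.0]
contact_force: [-0.7, -0.9, -0.3]
gripper_width: 0.759
t_w px [305. 122.] n 1318 ztop 0.0361 xy [0.4534 0.2135] size [0.0332 0.0251] long yaw 97.0
t_w px [365. 179.] n 1150 ztop 0.0361 xy [0.4935 0.2692] size [0.034  0.0258] long yaw 65.0
t_w px [415. 292.] n 323 ztop 0.036 xy [0.6035 0.3384] size [0.0352 0.0219] long yaw 54.8
t_w px [255. 409.] n 184 ztop 0.0364 xy [0.7565 0.1878] size [0.0297 0.0096] long yaw 96.9
t_w px [171. 437.] n 728 ztop 0.0362 xy [0.8053 0.0936] size [0.045  0.0367] long yaw 7.2
[0.53821972 0.2331464  0.20691999] 29.875
```

View pics/t_w.png

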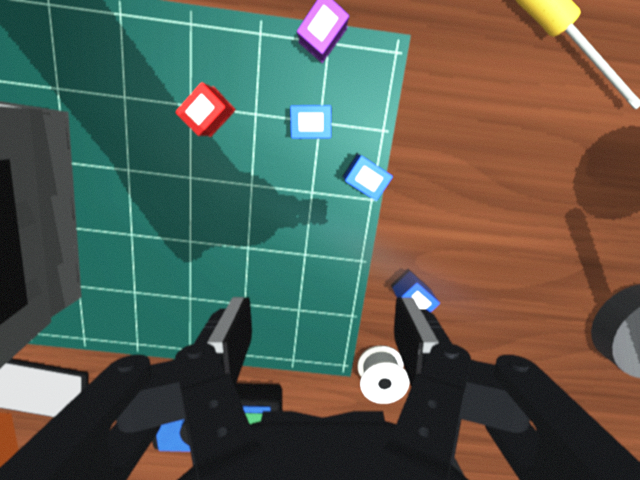

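Run:
```python
from h import *
go([.4532,.2136,.100],97)
```

```text
now [0.5382 0.2331 0.2069] shift(tool axes) mm [ 86.7  -9.1 107. ]
turn [-0.02 -0.05 -0.03] then shift mm [ 86.8  -9.  106.9]
turn [-7.0000e-02  2.0000e-02  1.7997e+02] then shift mm [-86.8   9.  106.9]
```

```bash
python3 -m crank '[[[0.0434,-0.0045,0.04],[0,0,0],0.05],[[0.0434,-0.0045,0.03],[0,0,0],0.05],[[0,0,0.037],[0,0,0],0.05],[[0,0,0],[0,0,0],0.05],[[0,0,0],[0,0,0],0.05],[[0,0,0],[0,0,0],0.05]]'; python3 rel.py wrist u_w;  python3 - <<'E'
from h import *
go([.4532,.2136,.031],97)
E
```

```text
t: 30.62
eef_pos: [0.4553, 0.2147, 0.1012]
tool_rot: [0.001, -0.061, 0.998, 0.001]
contact_force: [0.6, 0.6, -0.1]
gripper_width: 0.584
u_w px [320. 253.] n 2241 ztop 0.0359 xy [0.4521 0.2134] size [0.0335 0.0267] long yaw 97.2
u_w px [386. 310.] n 48 ztop 0.0898 xy [0.4824 0.2548] size [0.0308 0.0088] long yaw 170.8
u_w px [458. 446.] n 528 ztop 0.0357 xy [0.5986 0.3392] size [0.0385 0.0167] long yaw 52.1
[0.45519693 0.21467475 0.10108082] 30.675
now [0.4552 0.2147 0.1011] shift(tool axes) mm [ 2.3 -0.9 70.1]
turn [ 0.05  0.12 -0.04] then shift mm [ 2.1 -0.8 70.1]
turn [ 1.9000e-01 -8.0000e-02  1.7996e+02] then shift mm [-2.1  0.8 70.1]
```

```bash
python3 -m crank '[[[0.0022,-0.0008,0.03],[0,0,0],0.05],[[0,0,0.03],[0,0,0],0.05],[[0,0,0.0095],[0,0,0],0.05],[[0,0,0],[0,0,0],0.05],[[0,0,0],[0,0,0],0.02],[[0,0,0],[0,0,0],0.02],[[0,0,0],[0,0,0],0.02]]' 60; python3 -m crank '[[[0,0,-0.03],[0,0,0],0.02],[[0,0,-0.06],[0,0,0],0.02],[[0,0,-0.06],[0,0,0],0.02],[[0,0,-0.05],[0,0,2.9],0.02],[[0,0,0],[0,0,2.9],0.02],[[0,0,0],[0,0,2.9],0.02],[[0,0,0],[0,0,0],0.02]]';  python3 - <<'E'
from h import *
go([.5853,-.0742,.062],88.4)
E
```

```text
t: 31.55
eef_pos: [0.4532, 0.2138, 0.0317]
tool_rot: [0.001, -0.061, 0.998, 0.001]
contact_force: [0.2, 0.1, 6.7]
gripper_width: 0.38
t: 32.42
eef_pos: [0.452, 0.213, 0.2308]
tool_rot: [0.0, 0.015, 1.0, 0.0]
contact_force: [0.5, -0.3, 0.2]
gripper_width: 0.383
now [0.452  0.213  0.2308] shift(tool axes) mm [-141.7 -283.2  168.8]
turn [ 0.01  0.03 -0.1 ] then shift mm [-141.3 -283.4  168.8]
turn [ 5.000e-02 -2.000e-02  1.799e+02] then shift mm [141.3 283.4 168.8]
```

```bash
python3 -m crank '[[[-0.0235,-0.0472,0],[0,0,0],0.02],[[-0.0235,-0.0472,0],[0,0,0],0.02],[[-0.0235,-0.0472,0],[0,0,0],0.02],[[-0.0235,-0.0472,0],[0,0,0],0.02],[[-0.0235,-0.0472,0],[0,0,0],0.02],[[-0.0238,-0.0474,0],[0,0,0],0.02],[[0,0,0.06],[0,0,0],0.02],[[0,0,0.05],[0,0,0],0.02],[[0,0,0.04],[0,0,0],0.02],[[0,0,0.0167],[0,0,0],0.02]]';python3 -m crank '[[[0,0,0],[0,0,0],0.02],[[0,0,0],[0,0,0],0.02],[[0,0,0],[0,0,0],0.02]]';  python3 - <<'E'
from h import *
p,d,c=grab("wrist","v_w");go([.5853,-.0742,.0525],88.4)
H=hsv(p);W=cloud(c,d);P,R=pose()
b=(H[...,0]>100)&(H[...,0]<128)&(H[...,1]>110)&(H[...,2]>50)
for i,s,ce,mm in blobs(b,1000):
    if s[1]<200 or s[0]>400: continue
    Q=R.inv().apply(W[mm]-P)*1000;print(s,np.nanpercentile(Q,[2,50,98],axis=0).round(1))
E
```

```text
t: 33.67
eef_pos: [0.5832, -0.0742, 0.0613]
tool_rot: [-0.002, 0.015, 1.0, 0.0]
contact_force: [0.1, 0.4, -0.9]
gripper_width: 0.381
t: 34.05
eef_pos: [0.586, -0.0744, 0.0653]
tool_rot: [0.001, 0.015, 1.0, -0.0]
contact_force: [-1.1, 0.6, -0.5]
gripper_width: 0.382
now [ 0.5858 -0.0744  0.0651] shift(tool axes) mm [ 0.5  0.2 12.6]
turn [ 0.    0.14 -0.12] then shift mm [ 0.5  0.2 12.6]
turn [  0.23  -0.   179.88] then shift mm [-0.5 -0.2 12.6]
[ 281  273   84  121 6505] [[-54.9 -15.7  -4.7]
 [  4.6   0.9   2.6]
 [ 12.7  17.2  37.2]]
```

View pics/v_w.png

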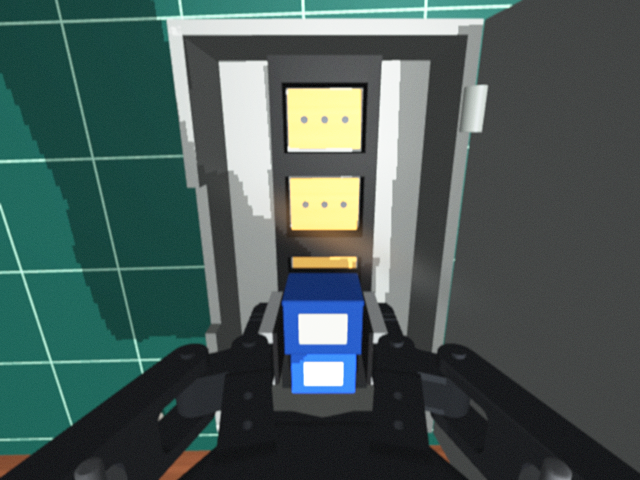

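```bash
python3 -m crank '[[[0.0004,0.0002,0.006],[0,0,0],0.02],[[0,0,0.005],[0,0,0],0.02],[[0,0,0.004],[0,0,0],0.02],[[0,0,0],[0,0,0],0.02]]';python3 -m crank '[[[0,0,0.004],[0,0,0],0.02],[[0,0,0.003],[0,0,0],0.02],[[0,0,0],[0,0,0],0.02]]'
```

```text
t: 34.6
eef_pos: [0.5842, -0.0741, 0.0482]
tool_rot: [-0.0, 0.015, 1.0, 0.0]
contact_force: [-0.6, -0.3, -1.2]
gripper_width: 0.382
t: 34.98
eef_pos: [0.5845, -0.0742, 0.0417]
tool_rot: [0.0, 0.015, 1.0, 0.0]
contact_force: [-1.6, -0.0, 3.8]
gripper_width: 0.385
```

```bash
python3 -m crank '[[[0,0,0.002],[0,0,0],0.02],[[0,0,0.001],[0,0,0],0.02],[[0,0,0],[0,0,0],0.02],[[0,0,0],[0,0,0],0.02]]';python3 -m crank '[[[0,0,-0.0005],[0,0,0],0.045],[[0,0,0],[0,0,0],0.05],[[0,0,0],[0,0,0],0.05],[[0,0,-0.04],[0,0,0],0.05],[[0,0,-0.06],[0,0,0],0.05],[[0,0,-0.06],[0,0,0],0.05],[[0,0,0],[0,0,0],0.05],[[0,0,0],[0,0,0],0.05]]';python3 chk.py w_w
```

```text
t: 35.48
eef_pos: [0.5846, -0.0742, 0.0415]
tool_rot: [0.0, 0.015, 1.0, 0.0]
contact_force: [-10.1, 1.6, 30.4]
gripper_width: 0.383
t: 36.48
eef_pos: [0.584, -0.0741, 0.1985]
tool_rot: [-0.0, 0.015, 1.0, 0.0]
contact_force: [-0.6, 0.6, -1.4]
gripper_width: 0.583
relay in box px [323. 226.] z50/85/95 [0.045  0.0458 0.0462] xy [ 0.5841 -0.0734] z tilt corners [np.float64(0.0451), np.float64(0.0452), np.float64(0.0451), np.float64(0.0451)]
relay in box px [322. 270.] z50/85/95 [0.0447 0.0457 0.0462] xy [ 0.6266 -0.0744] z tilt corners [np.float64(0.0451), np.float64(0.0452), np.float64(0.0451), np.float64(0.0451)]
rim z 0.051031806240431965
[ 0.58346674 -0.07400673  0.19767746]
```

```bash
python3 -m crank '[[[0,0,-0.035],[0,0,0],0.05],[[0.0157,0.0567,0],[0,0,0],0.05],[[0.0157,0.0567,0],[0,0,0],0.05],[[0.0157,0.0567,0],[0,0,0],0.05],[[0.0157,0.0567,0],[0,0,0],0.05],[[0.0157,0.0567,0],[0,0,0],0.05],[[0.0157,0.0567,0],[0,0,0],0.05],[[0,0,0.03],[0,0,8],0.05],[[0,0,0.04],[0,0,8],0.05],[[0,0,0.04],[0,0,7.3],0.05]]' ;python3 -m crank '[[[0,0,0],[0,0,0],0.048],[[0,0,0],[0,0,0],0.048],[[0,0,0],[0,0,0],0.048]]';python3 rel.py wrist x_w;  python3 - <<'E'
from h import *
go([.4935,.2692,.031],65)
E
```

```text
t: 37.78
eef_pos: [0.4993, 0.2682, 0.1211]
tool_rot: [-0.001, 0.219, 0.976, -0.001]
contact_force: [0.6, 0.2, -0.0]
gripper_width: 0.585
t: 38.15
eef_pos: [0.5014, 0.2692, 0.1256]
tool_rot: [0.001, 0.216, 0.976, 0.001]
contact_force: [-0.8, 0.6, -0.7]
gripper_width: 0.56
x_w px [316. 236.] n 1845 ztop 0.0359 xy [0.4926 0.2702] size [0.0337 0.0261] long yaw 65.0
x_w px [455. 324.] n 847 ztop 0.0357 xy [0.6042 0.3379] size [0.0352 0.0276] long yaw 54.9
[0.50140328 0.2691841  0.12565338] 38.2
now [0.5014 0.2692 0.1257] shift(tool axes) mm [ 7.3 -3.5 94.6]
turn [0.13 0.07 0.02] then shift mm [ 7.2 -3.3 94.7]
turn [-1.1000e-01  2.1000e-01 -1.7998e+02] then shift mm [-7.2  3.3 94.7]
```

View pics/x_w.png

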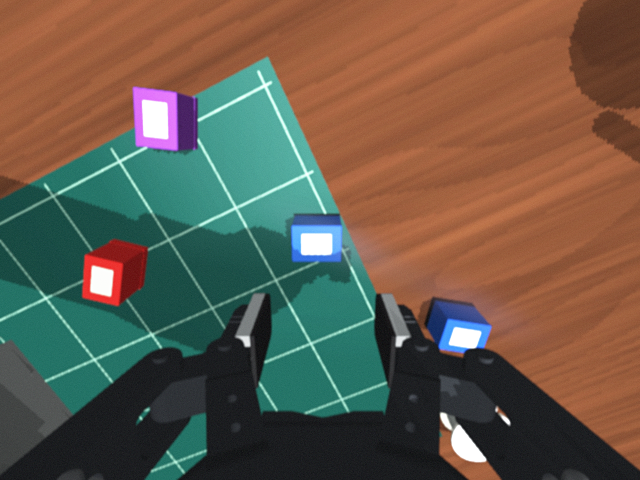

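```bash
python3 -m crank '[[[0.0075,-0.003,0.04],[0,0,0],0.05],[[0,0,0.04],[0,0,0],0.05],[[0,0,0.0145],[0,0,0],0.05],[[0,0,0],[0,0,0],0.05],[[0,0,0],[0,0,0],0.05],[[0,0,0],[0,0,0],0.02],[[0,0,0],[0,0,0],0.02],[[0,0,0],[0,0,0],0.02]]' 60; python3 -m crank '[[[0,0,-0.03],[0,0,0],0.02],[[0,0,-0.06],[0,0,0],0.02],[[0,0,-0.06],[0,0,-8],0.02],[[0,0,-0.05],[0,0,-8],0.02],[[0,0,0],[0,0,-7.4],0.02],[[0,0,0],[0,0,0],0.02],[[0,0,0],[0,0,0],0.02]]';  python3 - <<'E'
from h import *
go([.543,-.073,.0645],88.4)
E
```

```text
t: 39.2
eef_pos: [0.4936, 0.2698, 0.0313]
tool_rot: [0.001, 0.217, 0.976, 0.001]
contact_force: [-0.9, -0.5, 6.3]
gripper_width: 0.382
t: 40.08
eef_pos: [0.492, 0.2688, 0.2292]
tool_rot: [-0.0, 0.015, 1.0, -0.0]
contact_force: [-0.2, 0.1, -0.5]
gripper_width: 0.38
now [0.492  0.2688 0.2292] shift(tool axes) mm [ -61.7 -339.9  164.8]
turn [-0.04 -0.05 -0.17] then shift mm [ -60.5 -340.2  164.7]
turn [-9.0000e-02  6.0000e-02  1.7983e+02] then shift mm [ 60.5 340.2 164.7]
```

```bash
python3 -m crank '[[[-0.0103,-0.0567,0],[0,0,0],0.02],[[-0.0103,-0.0567,0],[0,0,0],0.02],[[-0.0103,-0.0567,0],[0,0,0],0.02],[[-0.0103,-0.0567,0],[0,0,0],0.02],[[-0.0103,-0.0567,0],[0,0,0],0.02],[[-0.0103,-0.0567,0],[0,0,0],0.02],[[0,0,0.06],[0,0,0],0.02],[[0,0,0.05],[0,0,0],0.02],[[0,0,0.04],[0,0,0],0.02],[[0,0,0.013],[0,0,0],0.02]]';python3 -m crank '[[[0,0,0],[0,0,0],0.02],[[0,0,0],[0,0,0],0.02],[[0,0,0],[0,0,0],0.02]]';  python3 - <<'E'
from h import *
p,d,c=grab("wrist","y_w");go([.543,-.073,.0525],88.4)
E
```

```text
t: 41.32
eef_pos: [0.5424, -0.0725, 0.0638]
tool_rot: [-0.003, 0.015, 1.0, -0.0]
contact_force: [0.1, 0.2, 0.5]
gripper_width: 0.38
t: 41.7
eef_pos: [0.5457, -0.0727, 0.0681]
tool_rot: [0.001, 0.014, 1.0, 0.0]
contact_force: [0.1, -0.7, -1.0]
gripper_width: 0.38
now [ 0.5455 -0.0727  0.0679] shift(tool axes) mm [ 2.5 -0.4 15.4]
turn [ 0.    0.14 -0.03] then shift mm [ 2.5 -0.4 15.4]
turn [  0.21  -0.   179.97] then shift mm [-2.5  0.4 15.4]
```

View pics/y_w.png

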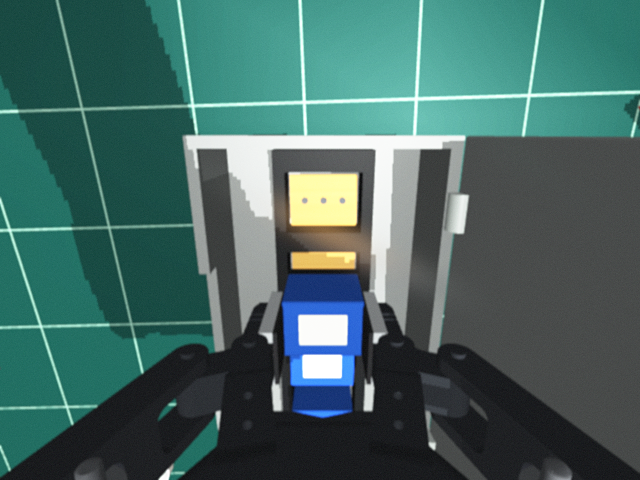

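```bash
python3 -m crank '[[[0.0018,-0.0003,0.006],[0,0,0],0.02],[[0,0,0.006],[0,0,0],0.02],[[0,0,0],[0,0,0],0.02],[[0,0,0.006],[0,0,0],0.02],[[0,0,0],[0,0,0],0.02]]';python3 -m crank '[[[0,0,0.004],[0,0,0],0.02],[[0,0,0.003],[0,0,0],0.02],[[0,0,0],[0,0,0],0.02]]'
```

```text
t: 42.38
eef_pos: [0.5427, -0.0729, 0.0482]
tool_rot: [-0.0, 0.014, 1.0, 0.0]
contact_force: [-0.8, -0.4, -0.7]
gripper_width: 0.386
t: 42.75
eef_pos: [0.5427, -0.0729, 0.0414]
tool_rot: [-0.0, 0.014, 1.0, 0.0]
contact_force: [0.1, -0.3, -0.2]
gripper_width: 0.379
```

```bash
python3 -m crank '[[[0,0,0.002],[0,0,0],0.02],[[0,0,0.001],[0,0,0],0.02],[[0,0,0],[0,0,0],0.02],[[0,0,0],[0,0,0],0.02]]';python3 -m crank '[[[0,0,-0.0005],[0,0,0],0.045],[[0,0,0],[0,0,0],0.05],[[0,0,0],[0,0,0],0.05],[[0,0,-0.04],[0,0,0],0.05],[[0,0,-0.06],[0,0,0],0.05],[[0,0,-0.06],[0,0,0],0.05],[[0,0,0],[0,0,0],0.05],[[0,0,0],[0,0,0],0.05]]';python3 chk.py z_w
```

```text
t: 43.25
eef_pos: [0.5429, -0.0729, 0.0411]
tool_rot: [0.0, 0.014, 1.0, 0.0]
contact_force: [-9.3, 1.5, 28.7]
gripper_width: 0.38
t: 44.25
eef_pos: [0.5423, -0.0728, 0.1986]
tool_rot: [-0.0, 0.014, 1.0, 0.0]
contact_force: [0.4, 0.5, -0.6]
gripper_width: 0.587
relay in box px [323. 225.] z50/85/95 [0.0449 0.0457 0.0462] xy [ 0.5426 -0.0721] z tilt corners [np.float64(0.0451), np.float64(0.0451), np.float64(0.0451), np.float64(0.0452)]
relay in box px [322. 269.] z50/85/95 [0.0448 0.0457 0.0461] xy [ 0.5839 -0.0733] z tilt corners [np.float64(0.045), np.float64(0.0452), np.float64(0.0451), np.float64(0.0451)]
relay in box px [322. 310.] z50/85/95 [0.0446 0.0456 0.046 ] xy [ 0.6264 -0.0745] z tilt corners [np.float64(0.045), np.float64(0.0452), np.float64(0.0451), np.float64(0.0451)]
rim z 0.050955464979165366
[ 0.54180891 -0.07277905  0.19780944]
```

```bash
python3 -m crank '[[[0,0,-0.035],[0,0,0],0.05],[[-0.0083,0.0588,0],[0,0,0],0.05],[[-0.0083,0.0588,0],[0,0,0],0.05],[[-0.0083,0.0588,0],[0,0,0],0.05],[[-0.0083,0.0588,0],[0,0,0],0.05],[[-0.0083,0.0588,0],[0,0,0],0.05],[[-0.0083,0.0588,0],[0,0,0],0.05],[[-0.0083,0.0588,0],[0,0,0],0.05],[[0,0,0],[0,0,9],0.05],[[0,0,0.03],[0,0,9],0.05]]' ;python3 -m crank '[[[0,0,0.04],[0,0,9],0.05],[[0,0,0.04],[0,0,6.4],0.05],[[0,0,0],[0,0,0],0.05],[[0,0,0],[0,0,0],0.05],[[0,0,0],[0,0,0],0.05]]';python3 rel.py wrist aa_w;  python3 - <<'E'
from h import *
go([.605,.337,.031],54.9)
E
```

```text
t: 45.55
eef_pos: [0.6128, 0.3385, 0.2032]
tool_rot: [0.0, 0.172, 0.985, 0.0]
contact_force: [0.8, -0.1, -0.1]
gripper_width: 0.587
t: 46.18
eef_pos: [0.6136, 0.3374, 0.126]
tool_rot: [0.001, 0.3, 0.954, 0.001]
contact_force: [-0.6, -0.2, -0.1]
gripper_width: 0.587
aa_w px [315. 237.] n 1858 ztop 0.0359 xy [0.6059 0.3388] size [0.0336 0.0263] long yaw 55.0
[0.61357054 0.33732215 0.12604674] 46.225
now [0.6136 0.3373 0.126 ] shift(tool axes) mm [ 6.9 -5.4 95. ]
turn [0.16 0.06 0.11] then shift mm [ 6.8 -5.2 95. ]
turn [-9.0000e-02  2.6000e-01 -1.7989e+02] then shift mm [-6.8  5.2 95. ]
```

View pics/aa_w.png

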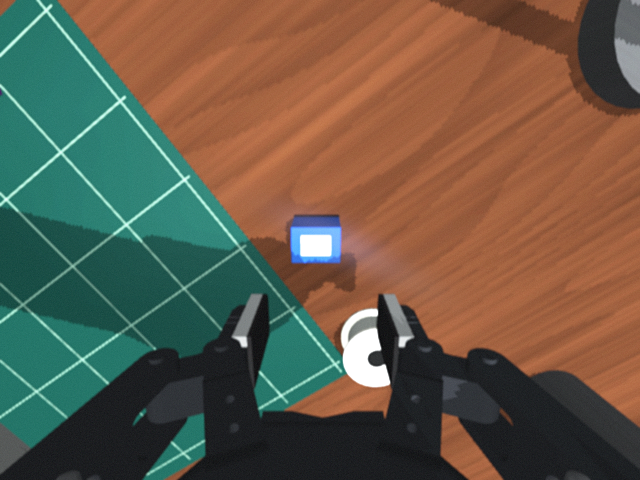

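Run:
```python
from h import *
c=bot.calibration("wrist");ct=bot.calibration("top")
r=onz(c,376,358,.032);print("reel wrist",r.round(4),"top",onz(ct,183.5,172.8,.032).round(4))
a=np.radians(55);u=np.array([np.cos(a),np.sin(a)]);v=np.array([-u[1],u[0]])
dlt=r[:2]-np.array([.6057,.3383]);print("along jaw, perp mm",dlt@u*1000,dlt@v*1000)
go([.6057,.3383,.031],55)
```

```text
reel wrist [0.7092 0.3227 0.032 ] top [0.7067 0.3198 0.032 ]
along jaw, perp mm 46.54326599722606 -93.70598349941514
now [0.6136 0.3373 0.126 ] shift(tool axes) mm [ 7.1 -4.  95. ]
turn [0.16 0.06 0.01] then shift mm [ 7.  -3.7 95. ]
turn [-9.0000e-02  2.6000e-01 -1.7999e+02] then shift mm [-7.   3.7 95. ]
```

```bash
python3 -m crank '[[[0.007,-0.0038,0.04],[0,0,0],0.05],[[0,0,0.04],[0,0,0],0.05],[[0,0,0.0148],[0,0,0],0.05],[[0,0,0],[0,0,0],0.05],[[0,0,0],[0,0,0],0.05],[[0,0,0],[0,0,0],0.02],[[0,0,0],[0,0,0],0.02],[[0,0,0],[0,0,0],0.02]]' 60; python3 -m crank '[[[0,0,-0.03],[0,0,0],0.02],[[0,0,-0.06],[0,0,0],0.02],[[0,0,-0.06],[0,0,-8],0.02],[[0,0,-0.05],[0,0,-8],0.02],[[0,0,0],[0,0,-9],0.02],[[0,0,0],[0,0,-8.5],0.02],[[0,0,0],[0,0,0],0.02],[[0,0,0],[0,0,0],0.02]]';  python3 - <<'E'
from h import *
go([.501,-.0717,.0645],88.4)
E
```

```text
t: 47.22
eef_pos: [0.6059, 0.3385, 0.0314]
tool_rot: [0.001, 0.301, 0.954, 0.001]
contact_force: [-1.0, 0.3, 6.4]
gripper_width: 0.384
t: 48.22
eef_pos: [0.6045, 0.3377, 0.2294]
tool_rot: [-0.0, 0.015, 1.0, -0.0]
contact_force: [-0.4, 0.0, -0.3]
gripper_width: 0.382
now [0.6045 0.3377 0.2294] shift(tool axes) mm [  91.3 -412.2  164.9]
turn [-0.   -0.01 -0.1 ] then shift mm [  92.1 -412.1  164.9]
turn [-1.000e-02  1.000e-02  1.799e+02] then shift mm [-92.1 412.1 164.9]
```

```bash
python3 -m crank '[[[0.0132,-0.0589,0],[0,0,0],0.02],[[0.0132,-0.0589,0],[0,0,0],0.02],[[0.0132,-0.0589,0],[0,0,0],0.02],[[0.0132,-0.0589,0],[0,0,0],0.02],[[0.0132,-0.0589,0],[0,0,0],0.02],[[0.0132,-0.0589,0],[0,0,0],0.02],[[0.0129,-0.0588,0],[0,0,0],0.02],[[0,0,0.06],[0,0,0],0.02],[[0,0,0.05],[0,0,0],0.02],[[0,0,0.04],[0,0,0],0.02]]';python3 -m crank '[[[0,0,0.013],[0,0,0],0.02],[[0,0,0],[0,0,0],0.02],[[0,0,0],[0,0,0],0.02],[[0,0,0],[0,0,0],0.02]]';  python3 - <<'E'
from h import *
p,d,c=grab("wrist","ab_w");go([.501,-.0717,.0525],88.4)
E
```

```text
t: 49.48
eef_pos: [0.5011, -0.0719, 0.0778]
tool_rot: [-0.0, 0.015, 1.0, -0.0]
contact_force: [0.5, -0.2, -0.7]
gripper_width: 0.384
t: 49.98
eef_pos: [0.5026, -0.0718, 0.0677]
tool_rot: [0.001, 0.013, 1.0, 0.0]
contact_force: [-0.4, -0.5, -0.2]
gripper_width: 0.384
now [ 0.5024 -0.0718  0.0676] shift(tool axes) mm [ 1.5  0.1 15.1]
turn [0.   0.14 0.06] then shift mm [ 1.4  0.1 15.1]
turn [-2.1000e-01  1.0000e-02 -1.7994e+02] then shift mm [-1.4 -0.1 15.1]
```

View pics/ab_w.png

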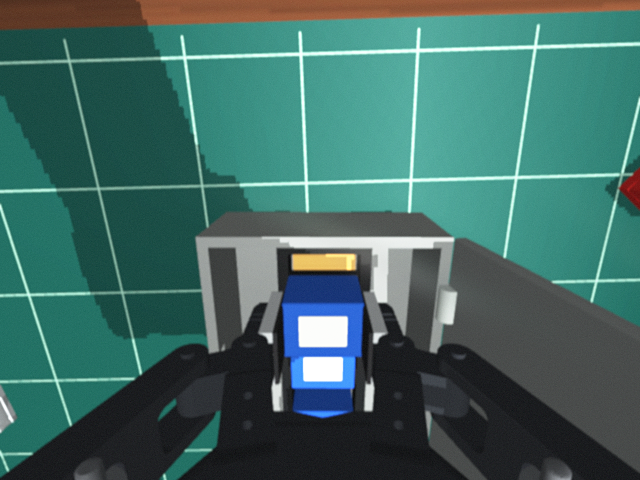

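```bash
python3 -m crank '[[[0.0008,0,0.006],[0,0,0],0.02],[[0,0,0.006],[0,0,0],0.02],[[0,0,0],[0,0,0],0.02],[[0,0,0.006],[0,0,0],0.02],[[0,0,0],[0,0,0],0.02]]';python3 -m crank '[[[0,0,0.004],[0,0,0],0.02],[[0,0,0.003],[0,0,0],0.02],[[0,0,0],[0,0,0],0.02]]';python3 -m crank '[[[0,0,0.002],[0,0,0],0.02],[[0,0,0.001],[0,0,0],0.02],[[0,0,0],[0,0,0],0.02],[[0,0,0],[0,0,0],0.02]]'
```

```text
t: 50.65
eef_pos: [0.5007, -0.0718, 0.048]
tool_rot: [-0.0, 0.013, 1.0, -0.0]
contact_force: [0.1, -0.4, -0.8]
gripper_width: 0.384
t: 51.02
eef_pos: [0.5008, -0.0718, 0.0413]
tool_rot: [0.0, 0.013, 1.0, 0.0]
contact_force: [-0.2, 0.8, 3.0]
gripper_width: 0.384
t: 51.52
eef_pos: [0.5009, -0.0718, 0.041]
tool_rot: [0.0, 0.014, 1.0, 0.0]
contact_force: [-11.1, 1.0, 37.5]
gripper_width: 0.383
```

```bash
python3 -m crank '[[[0,0,-0.0005],[0,0,0],0.045],[[0,0,0],[0,0,0],0.05],[[0,0,0],[0,0,0],0.05],[[0,0,-0.04],[0,0,0],0.05],[[0,0,-0.06],[0,0,0],0.05],[[0,0,-0.06],[0,0,0],0.05],[[0,0,0],[0,0,0],0.05],[[-0.05,0,-0.03],[0,0,0],0.05],[[0,0,0],[0,0,0],0.05]]';python3 chk.py ac_w
```

```text
t: 52.65
eef_pos: [0.5543, -0.0728, 0.23]
tool_rot: [0.002, 0.013, 1.0, -0.0]
contact_force: [-0.1, 0.0, 0.1]
gripper_width: 0.584
relay in box px [322. 163.] z50/85/95 [0.045  0.0458 0.0463] xy [ 0.5016 -0.0709] z tilt corners [np.float64(0.0451), np.float64(0.0451), np.float64(0.0451), np.float64(0.0451)]
relay in box px [322. 205.] z50/85/95 [0.0449 0.0457 0.0462] xy [ 0.5425 -0.0719] z tilt corners [np.float64(0.0451), np.float64(0.0451), np.float64(0.0451), np.float64(0.045)]
relay in box px [322. 246.] z50/85/95 [0.0448 0.0458 0.0462] xy [ 0.584  -0.0731] z tilt corners [np.float64(0.0451), np.float64(0.0451), np.float64(0.0451), np.float64(0.0451)]
relay in box px [322. 284.] z50/85/95 [0.0446 0.0457 0.0461] xy [ 0.6266 -0.0743] z tilt corners [np.float64(0.0451), np.float64(0.0452), np.float64(0.0451), np.float64(0.0451)]
rim z 0.050997394989915235
[ 0.55196575 -0.07293045  0.22854966]
```

View pics/ac_w.png

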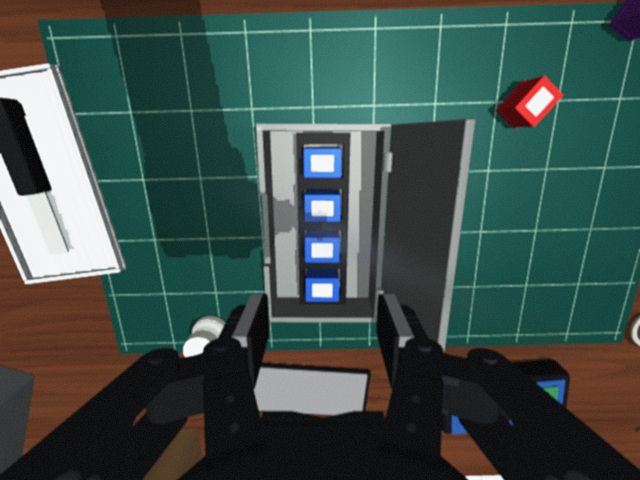

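```bash
python3 -m crank '[[[0,0,-0.005],[0,0,10],0.0],[[0,0,0],[0,0,10],0.0],[[0,0,0],[0,0,10],0.0],[[0,0,0],[0,0,10],0.0],[[0,0,0],[0,0,10],0.0],[[0,0,0],[0,0,10],0.0],[[0,0,0],[0,0,10],0.0],[[0,0,0],[0,0,10],0.0],[[0,0,0],[0,0,10],0.0],[[0,0,0],[0,0,0],0.0]]'
python3 - <<'E'
from h import *
go([.565,.052,.161],-1.6)
p,d,c=grab("top","ad_t");W=cloud(c,d)
m=(W[...,2]>.155)&(W[...,2]<.18)&(W[...,1]>-.05)&(W[...,1]<.05)&(W[...,0]>.48)&(W[...,0]<.65)
print(W[m].mean(0) if m.any() else None)
E
```

```text
t: 53.95
eef_pos: [0.5495, -0.073, 0.2325]
tool_rot: [-0.001, 0.716, 0.698, -0.001]
contact_force: [0.3, 0.5, 0.2]
gripper_width: -0.002
now [ 0.5495 -0.073   0.2325] shift(tool axes) mm [125.4  12.5  71.4]
turn [-0.16  0.02  0.16] then shift mm [125.4  12.   71.5]
turn [-3.0000e-02 -2.4000e-01 -1.7984e+02] then shift mm [-125.4  -12.    71.5]
[0.5655242  0.00591116 0.16453842]
```

```bash
python3 -m crank '[[[0.042,0.004,0],[0,0,0],0.0],[[0.042,0.004,0],[0,0,0],0.0],[[0.042,0.004,0],[0,0,0],0.0],[[0,0,0.035],[0,0,0],0.0],[[0,0,0.036],[0,0,0],0.0],[[0,0,0],[0,0,0],0.0],[[0,0,0],[0,0,0],0.0]]' 20
python3 - <<'E'
from h import *
go([.565,.0015,.161],-1.6)
grab("wrist","ae_w")
E
```

```text
t: 54.88
eef_pos: [0.5666, 0.0522, 0.1637]
tool_rot: [0.0, 0.716, 0.698, 0.0]
contact_force: [-0.4, -0.3, 0.5]
gripper_width: -0.001
now [0.5666 0.0522 0.1637] shift(tool axes) mm [-50.8  -0.3   2.7]
turn [ 0.05 -0.01  0.12] then shift mm [-50.8  -0.2   2.7]
turn [ 1.0000e-02  7.0000e-02 -1.7988e+02] then shift mm [50.8  0.2  2.7]
```

View pics/ae_w.png

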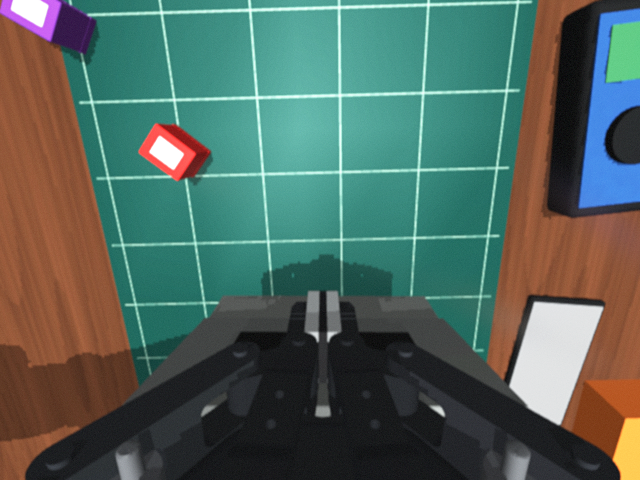

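```bash
python3 -m crank '[[[-0.015,0,0.001],[0,0,0],0.0],[[-0.013,0,0.001],[0,0,0],0.0],[[-0.012,0,0.001],[0,0,0],0.0],[[-0.011,0,0],[0,0,0],0.0],[[-0.0083,0,0.0006],[0,0,0],0.0],[[-0.0083,0,0.0006],[0,0,0],0.0],[[-0.0083,0,0.0006],[0,0,0],0.0],[[-0.0117,0,0.004],[0,0,0],0.0],[[-0.0117,0,0.004],[0,0,0],0.0],[[0,0,0],[0,0,0],0.0]]'
python3 - <<'E'
from h import *
p,d,c=grab("scene","af_s"); 
cv2.imwrite("pics/af1.png",cv2.resize(p[130:280,190:390],None,fx=3,fy=3,interpolation=cv2.INTER_CUBIC)[:,:,::-1])
print(pose()[0],bot.get_obs()["contact_force"])
E
```

```text
t: 56.18
eef_pos: [0.5628, -0.0486, 0.1494]
tool_rot: [-0.0, 0.717, 0.697, -0.001]
contact_force: [0.4, -0.9, -0.1]
gripper_width: -0.001
[ 0.56294179 -0.04795063  0.14962065] [-0.05042265 -0.09980638 -0.8713345 ]
```

View pics/af1.png

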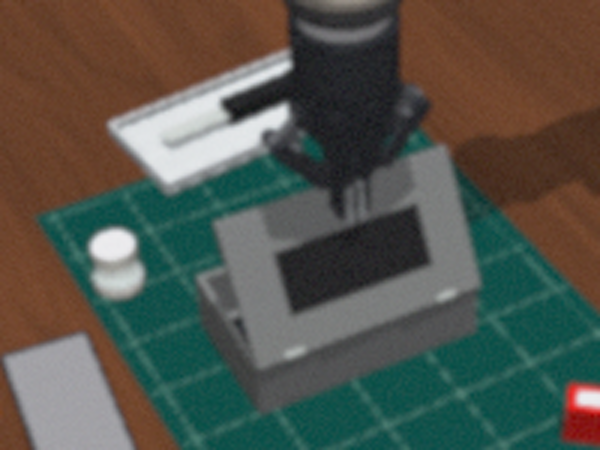

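Cover is at about 60° and following the fingers; continuing down the arc.

```bash
python3 -m crank '[[[-0.01,0,0.007],[0,0,0],0.0],[[-0.01,0,0.007],[0,0,0],0.0],[[-0.0082,0,0.0093],[0,0,0],0.0],[[-0.0082,0,0.0094],[0,0,0],0.0],[[-0.0055,0,0.011],[0,0,0],0.0],[[-0.0055,0,0.0113],[0,0,0],0.0],[[-0.003,0,0.009],[0,0,0],0.0],[[-0.002,0,0.009],[0,0,0],0.0],[[0,0,0],[0,0,0],0.0]]'
python3 - <<'E'
from h import *
p,d,c=grab("scene","ag_s"); 
cv2.imwrite("pics/ag1.png",cv2.resize(p[130:280,190:390],None,fx=3,fy=3,interpolation=cv2.INTER_CUBIC)[:,:,::-1])
print(pose()[0],bot.get_obs()["contact_force"])
E
```

```text
t: 57.35
eef_pos: [0.5611, -0.0992, 0.076]
tool_rot: [-0.001, 0.716, 0.698, -0.001]
contact_force: [0.9, -0.7, 0.4]
gripper_width: -0.001
[ 0.56139925 -0.09925691  0.07649211] [ 1.00548019 -1.8147019  -0.31703483]
```

View pics/ag1.png

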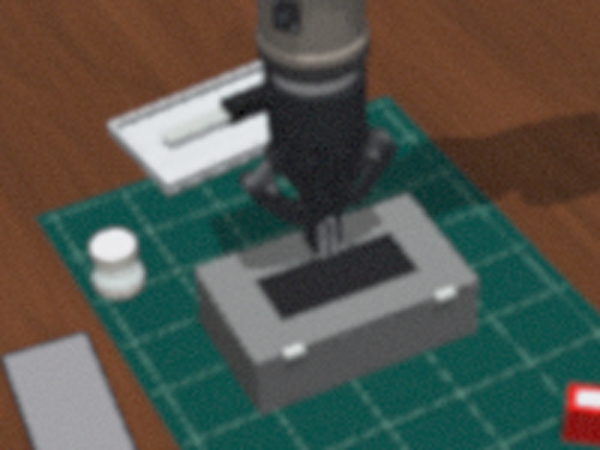

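```bash
python3 -m crank '[[[-0.005,0,0.002],[0,0,0],0.0],[[0,0,0.002],[0,0,0],0.0],[[0,0,0.001],[0,0,0],0.0],[[0,0,0],[0,0,0],0.0],[[0,0,0],[0,0,0],0.0]]';python3 -m crank '[[[0,0,0.0015],[0,0,0],0.0],[[0,0,0],[0,0,0],0.0],[[0,0,0],[0,0,0],0.0]]'
```

```text
t: 58.02
eef_pos: [0.562, -0.1041, 0.0721]
tool_rot: [0.0, 0.716, 0.698, 0.0]
contact_force: [0.5, -1.1, 1.4]
gripper_width: -0.004
t: 58.4
eef_pos: [0.5621, -0.1042, 0.0719]
tool_rot: [-0.0, 0.717, 0.698, 0.0]
contact_force: [-4.6, -0.4, 14.5]
gripper_width: 0.002
```

```bash
python3 -m crank '[[[0,0,0.0008],[0,0,0],0.0],[[0,0,0],[0,0,0],0.0],[[0,0,0],[0,0,0],0.0]]';python3 -m crank '[[[0,0,-0.03],[0,0,0],0.0],[[0,0,-0.06],[0,0,0],0.0],[[-0.05,0,-0.06],[0,0,0],0.0],[[-0.05,0,0],[0,0,0],0.0],[[-0.05,0,0],[0,0,0],0.0],[[-0.03,0,0],[0,0,0],0.0],[[0,0,0],[0,0,0],0.0],[[0,0,0],[0,0,0],0.0]]'
python3 - <<'E'
from h import *
p,d,c=grab("wrist","ah_w");W=cloud(c,d)
p2,d2,c2=grab("top","ah_t");W2=cloud(c2,d2)
p3,d3,c3=grab("scene","ah_s");W3=cloud(c3,d3)
cv2.imwrite("pics/ah1.png",cv2.resize(p2[100:350,150:530],None,fx=2.1,fy=2.1,interpolation=cv2.INTER_CUBIC)[:,:,::-1])
print(pose()[0])
for n,w in(("wrist",W),("top",W2),("scene",W3)):
    for y0,y1 in((-.128,-.118),(-.03,-.022)):
        m=(w[...,0]>.49)&(w[...,0]<.64)&(w[...,1]>y0)&(w[...,1]<y1)&(w[...,2]>.03)&(w[...,2]<.1);print(n,y0,m.sum(),np.nanmedian(w[m][:,2]) if m.any() else 0)
for nm,u,v in(("flux",415.2,174.4),("reel",183.5,172.8)): pass
E
```

```text
t: 58.78
eef_pos: [0.5622, -0.1042, 0.0718]
tool_rot: [-0.0, 0.717, 0.698, 0.001]
contact_force: [-6.4, 0.1, 21.5]
gripper_width: 0.001
t: 59.78
eef_pos: [0.5575, -0.2726, 0.2073]
tool_rot: [-0.001, 0.716, 0.698, 0.0]
contact_force: [-0.4, -0.4, 0.5]
gripper_width: -0.001
[ 0.55786979 -0.27226581  0.20759499]
wrist -0.128 3764 0.0570346504240164
wrist -0.03 0 0
top -0.128 309 0.058262303742176336
top -0.03 251 0.05849426187041207
scene -0.128 161 0.05777136737852551
scene -0.03 154 0.05810489885232584
```

View pics/ah_w.png

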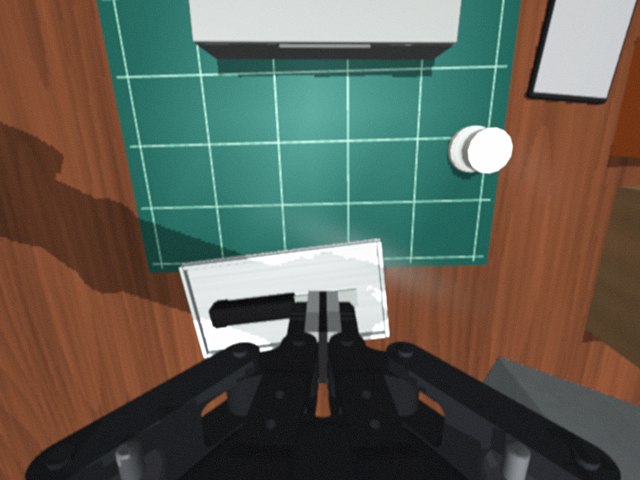

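View pics/ah_s.png

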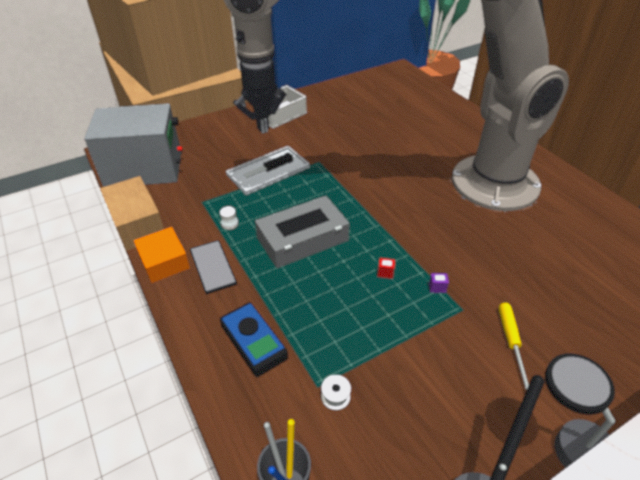

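View pics/ah1.png

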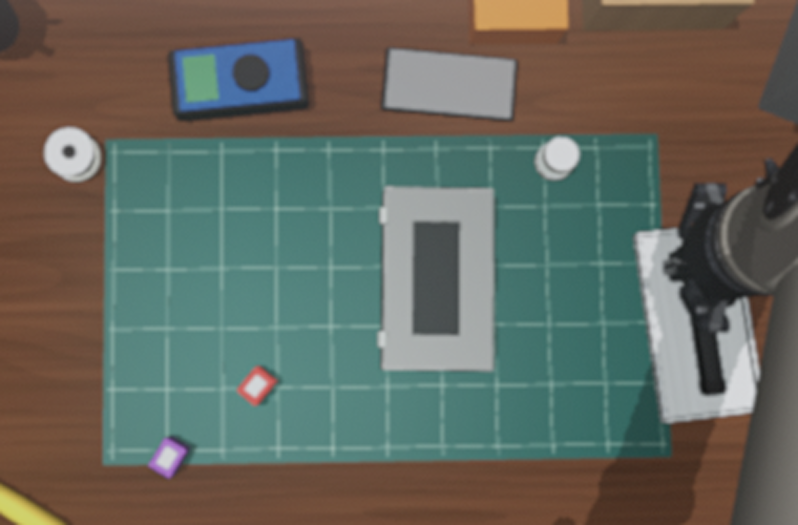

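```bash
python3 -c "
from station import bot
print(bot.hand_in())"
```

```text
the job is handed in; nothing more can be done
None
```

The job is done and was handed in at about 60 s of the 208 s allowed. I levered the cover up with the pry tool and opened it to about 1.78 rad. The tool then went into the tray. All four relays on the bench went into bays 1 to 4, each pressed home, and the cover was closed and pressed flush. One relay had been knocked a few centimetres aside partway through; I measured it again and picked it up from its new place.

**Last checks:**
- **Relays:** before closing, all four tops read about 45 to 46 mm in the wrist camera, level to within 0.2 mm. Fully home is 46 mm, and the wrist camera reads about 1 mm low.
- **Cover:** shut, its top reads 57.0 to 58.5 mm at both the free edge and the hinge, where 58 mm is flush. At 14 to 21 N it did not go down any further.
- **Tool and other things:** the pry tool lies flat in the tray. In the last pictures the bystanders and the red and purple look-alikes look to be where they started; I judged this by eye and did not measure it.

**Disagreements:** the top and wrist cameras differed by about 2 to 3 mm on where the box stands, so I used a value between the two and adjusted it with close views at the first bay. Pressing the relays home gave up to 37.5 N at the fingers, along with an unexplained sideways force of up to 11 N, but every relay ended level.

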